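# Start a timed incubation

### The arm

A 7-joint arm with a two-finger parallel gripper is mounted at the origin on the work surface. World frame = base frame: x ahead of the robot, y to its left, z up, the work surface at z = 0. Lengths are in m, angles in rad, forces in N, time in s.
With the tool pointing down it reaches from about 0.4 to 0.85 m from the base axis. Payload 10.4 kg.
Tool frame: the origin (TCP) lies at the very end of the fingers, on their centre line; the grasp point (between the pads) lies bot.hold_point_z behind it (bot.hold_point_z is the distance from the TCP to the grasp point, in m); y points along the fingers, x is the direction in which the jaws open and shut, and the axes are right-handed (so a half turn about y gives the same grasp; the last joint's range is limited). The gripper opens to 87 mm and grips with 3 to 60 N. Pads are 19 mm wide; open, the fingers measure 117 mm over their backs; the gripper's body (75 mm by 190 mm) begins 51 mm behind the grasp point.
Start: joints at [-1.335, 0.332, -0.065, 1.46, 0.022, 1.35, -0.088], TCP at [0.16, 0.604, 0.2] pointing down, gripper open.
Joint ranges: [-2.6, 2.6], [-0.5, 2.12], [-1.47, 1.34], [0.16, 2.42], [-1.27, 4.41], [0.06, 2.06], [-2.6, 2.6]. Speed limits (rad/s): [2.22, 2.22, 2.79, 2.79, 3.14, 3.14, 3.14].

### API

Orientations are given as a 3x3 rotation matrix whose columns are the frame's x, y, z axes.
In Python, from plant import bot gives the robot as it stands.
- The arm moves only by the shell command python3 -m pendant 'ROWS' [FORCE]. ROWS is JSON, a list of rows, each a list of 3 entries, a list of its own where there are three numbers: the turn, a rotation vector about the tool's x, y, z in rad, then the shift along the tool's x, y, z in m, then the finger opening in m, from 0 to 0.087. In form: [[[wx, wy, wz], [tx, ty, tz], jaw], ...]. A call has 1 to 5 rows; each row is the pose to reach, as a shift and turn from the pose commanded when the call began, along the tool's axes at that moment; what a row does not reach only later rows make up. A row lasts 1/12 s, in which the tool goes at most 41.7 mm and 7.16 degrees, less where a joint would pass 70% of its speed; a pose out of reach is approached as far as the arm can. A call with a gripper value outside its range is refused whole. The fingers move at their own pace and stop on an object; FORCE is the grip in N (left out, the last holds). Time passes only in rows, so rows that repeat a pose let the fingers close. It gives the time, the measured TCP pose, the force and the opening at its end, in the units of the state.
- bot.read_state(): the state, without advancing time (a new reading comes with each control period).
- bot.read_camera(name): name is "scene" or "side" or "wrist"; returns a dict with "image" (420x560x3 uint8, blue, green, red), "fx", "fy", "cx", "cy" (pixels), "camera_from_world" (4x4, takes a point from world to camera coordinates). Camera axes: x right, y up, looking along -z (the intrinsics and any distortion apply to the point x, -y, -z); pixel columns grow to the right and rows downward; lengths in m; the calibration is good to about 2 mm. A picture is of the moment at which its call begins. There is no depth.
- bot.job_done(): hands the job in, once; it reports no verdict.
The state is a dict: "clock": time; "qpos": joint angles; "joint_vel": joint speeds; "tau": joint torques, N m; "position": TCP position; "tcp_rot": TCP orientation; "wrist_force": force on the tool from outside, world axes, zero at the start; "ft_torque": the same for the moment, N m; "gripper_width": finger opening in m.
Only numpy, scipy, OpenCV 4.12 (cv2) and the standard library are available. Lean on these libraries where they do the work, as an engineer would, in place of code of your own. Each camera call takes 0.05 s, during which the arm holds its last target.

### The job

Start the timed incubation by pressing its keys with the fingertips: on the dry-block heater that holds the tubes, switch the rocker on by pushing its raised end (the end towards the robot) all the way down, then press that heater's round key fully in (it stays down), then press the long bar key of the bench timer fully in and let it spring back up. Press no other key, leave the empty heater alone, and do not pick up, shift or knock anything: the timer, the tubes and everything on the bench stay where they stand.

Things in the scene. Friction and masses are not known exactly. Their poses are not given: they have to be found in the camera images.
- heater: loaded dry-block heater: off-white, 212 long (x, front at -x, to the robot), 160 wide, fixed; three blue-capped tubes stand in the metal block of its rear half. Origin: middle of the underside. Front half (x -106 to -19): key deck 50 high, keys plain dark grey at x -64: rocker y +50, round key y 0, square key y -50. Rear half 75 high; tubes reach 132 above the bench
- heater_rocker_press (a point): where to push the loaded heater's rocker: on its raised near half, 15 on the robot's side of the pivot, 66 above the bench, on the surface at joint 0 (when on, the surface here is at 60). Axes as the heater's. The rocker is a V-shaped paddle, 52 along the heater's x, 26 wide, each half 26 long; pivot at heater x -64, y +50
- heater_rocker (a joint): loaded heater's rocker, rad: 0 off (near half, towards the robot, tilted up by 0.36), 0.36 on (near half level). Pushed down on its near half with about 2 to 4 N; stays where it is left; it may start up to 0.05 rad in
- heater_round_press (a point): centre of the top of the loaded heater's round start key (diameter 22) when up, 59 above the bench, 9 above the deck. Axes as the heater's
- heater_round (a joint): loaded heater's round key, m: 0 up, 0.005 fully in. Takes about 3 N and stays down where it is left
- heater_square (a joint): loaded heater's square key (20 x 20, 9 above the deck, springs back), m: 0 up, 0.005 down; to be left alone
- spare: the second heater, same machine, same keys at the same places, its block empty; to be left alone. Fixed to the bench; origin and axes as heater
- spare_rocker (a joint): rocker of the empty heater, rad, 0 off, 0.36 on; to be left alone
- spare_round (a joint): round key of the empty heater, m, 0 up; to be left alone
- spare_square (a joint): square key of the empty heater, m, 0 up; to be left alone
- timer: bench timer lying loose on the bench, off-white box 90 (x) x 110 (y) x 28 high, about 0.3 kg, origin at the centre of its underside. A long bar key lies near its front (-x) edge, a dark display and two small round keys (diameter 12, 5 high, at x +18, y +38 and -38) behind it
- timer_bar_press (a point): centre of the top of the timer's long bar key (16 along x, 66 along y) when up: 35 above the bench, 7 above the timer's case. Axes as the timer's
- timer_bar (a joint): the timer's bar key, m: 0 up, 0.004 fully in; springs back when let go; fully in takes 4 N
- timer_left (a joint): the timer's small round key at +y, m, 0 up, 0.003 in; to be left alone
- timer_right (a joint): the timer's small round key at -y, m, 0 up, 0.003 in; to be left alone
- bottle: grey plastic bottle with blue cap, diameter 44, 85 tall, loose beside the timer; origin under its centre
- jar: small brown jar, diameter 40, 50 tall, loose on the timer's other side; origin under its centre
- beaker: glass beaker, diameter 50, 60 tall, loose in front of the timer; origin under its centre
- rack: pink microtube rack, 60 x 100 x 32 high, loose in front of the timer; origin under its centre
- tube0_mid (a point): mid-height of a blue-capped sample tube (diameter 16, cap 18, 102 long) standing loose in the loaded heater's block
- tube1_mid (a point): mid-height of a blue-capped sample tube (diameter 16, cap 18, 102 long) standing loose in the loaded heater's block
- tube2_mid (a point): mid-height of a blue-capped sample tube (diameter 16, cap 18, 102 long) standing loose in the loaded heater's block
Things that resemble listed ones, but are neither listed nor needed, are in the scene too. Leave any purple look-alike of the beaker alone.

How it is judged:
By the outcome, as a careful person would: the job done as asked, in the order asked, and still so for the second after the job is handed in, with the robot touching nothing.
It also fails if it takes over 51 s, if anything falls off the work surface, if the arm or the gripper's body presses on something with over 40 N, if the wrist force passes 120 N, or if a joint passes its speed limit or range.

## Working session

There is one attempt and no reset: what is moved stays moved. The work goes in short steps, Python scripts to look and compute and a shell command to move; the robot and the scene stay as the last step left them, time stands still between calls to the robot, and variables do not carry over. Pictures are saved under pics/ and viewed, and the job is handed in when it is done.

```bash
ls; mkdir -p pics; cat > h.py <<'E'
import numpy as np, cv2, json
from plant import bot
def snap(n,f):
    c=bot.read_camera(n); cv2.imwrite(f'pics/{f}.png',c['image'])
    np.savez(f'pics/{f}.npz',**{k:np.array(v) for k,v in c.items()})
    return c
def load(f): return dict(np.load(f'pics/{f}.npz'))
def proj(c,P):
    P=np.atleast_2d(P); T=c['camera_from_world']; q=P@T[:3,:3].T+T[:3,3]
    x,y,z=q[:,0],-q[:,1],-q[:,2]
    return np.c_[c['fx']*x/z+c['cx'],c['fy']*y/z+c['cy']]
def ray(c,u,v):
    T=c['camera_from_world'];R=T[:3,:3]
    d=R.T@np.array([(u-c['cx'])/c['fx'],-(v-c['cy'])/c['fy'],-1.])
    return -R.T@T[:3,3], d/np.linalg.norm(d)
def plane(c,u,v,z):
    o,d=ray(c,u,v); return o+d*(z-o[2])/d[2]
def tri(obs):
    A=np.zeros((3,3));b=np.zeros(3)
    for c,u,v in obs:
        o,d=ray(c,u,v);M=np.eye(3)-np.outer(d,d);A+=M;b+=M@o
    p=np.linalg.solve(A,b)
    return p
E
python3 - <<'E'
from h import *
for n in ['scene','side','wrist']:
    c=snap(n,n+'0'); print(n,c.keys(),[c[k] for k in('fx','fy','cx','cy')]); T=c['camera_from_world']; print(-T[:3,:3].T@T[:3,3], -T[2,:3])
s=bot.read_state(); print(s); print(bot.hold_point_z)
E
```

```text
pics
scene dict_keys(['image', 'fx', 'fy', 'cx', 'cy', 'camera_from_world']) [387.77353410731587, 387.77353410731587, 283.8132548672957, 211.87267572028034]
[ 1.3270827  -0.14198538  0.77414082] [-0.75578183  0.12354589 -0.64306317]
side dict_keys(['image', 'fx', 'fy', 'cx', 'cy', 'camera_from_world']) [415.25840479177054, 415.25840479177054, 273.72077969575895, 211.04388706262804]
[0.35941743 0.72126443 0.88200165] [ 0.12228156 -0.65910301 -0.74204477]
wrist dict_keys(['image', 'fx', 'fy', 'cx', 'cy', 'camera_from_world']) [325.79059136502565, 325.79059136502565, 283.28908730700107, 212.6797559120123]
[0.0833009 0.622971  0.3836632] [ 0.2769627  -0.07470152 -0.95797252]
{'clock': 0.15, 'qpos': array([-1.33458481,  0.33272997, -0.06469439,  1.46070085,  0.02162075,
        1.34993517, -0.08850652]), 'joint_vel': array([-0.00052747, -0.00215948,  0.00115802, -0.00427112,  0.00162266,
        0.00046871,  0.0005684 ]), 'tau': array([ 1.83155433e-03, -6.23633051e+01,  2.54297548e-02, -3.90138280e+01,
       -6.12567714e-02,  3.72757902e-02,  1.14031106e-04]), 'position': array([0.1598901 , 0.60388219, 0.19895739]), 'tcp_rot': array([[ 2.55923362e-01, -2.09371161e-04, -9.66697051e-01],
       [ 9.66696476e-01, -1.05686419e-03,  2.55923439e-01],
       [-1.07525049e-03, -9.99999420e-01, -6.80778738e-05]]), 'wrist_force': array([ 0.11634606,  0.12582572, -0.19928509]), 'ft_torque': array([ 0.02075772, -0.02625898,  0.0138427 ]), 'gripper_width': 0.08688261847841397}
0.0187
```

View pics/scene0.png

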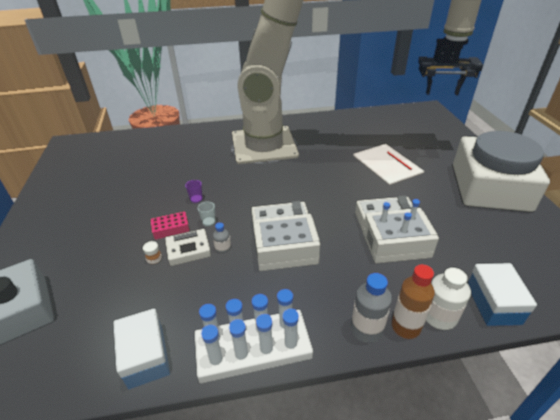

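View pics/side0.png

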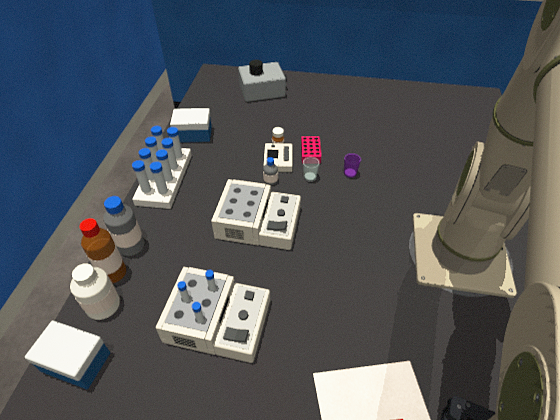

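View pics/wrist0.png

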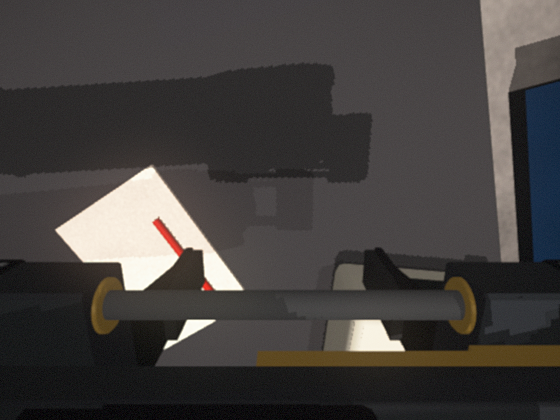

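```bash
python3 - <<'E'
from h import *
s=load('side0');c=load('scene0')
def crop(c,x0,y0,w,h,k): return cv2.resize(c['image'][y0:y0+h,x0:x0+w],None,fx=k,fy=k,interpolation=cv2.INTER_CUBIC)
cv2.imwrite('pics/a1.png',crop(s,150,255,130,115,6))
cv2.imwrite('pics/a2.png',crop(c,345,185,110,85,7))
a=crop(s,250,120,80,75,5);b=crop(c,135,170,110,100,5)[:, :]
o=np.zeros((500,950,3),np.uint8)
cv2.imwrite('pics/a3.png',crop(s,250,120,80,70,8)); cv2.imwrite('pics/a4.png',crop(c,140,175,100,90,6))
for n,cc,u,v in [('h',s,243,315)]:
    print(plane(cc,u,v,.059))
E
```

```text
[0.50817376 0.30209935 0.059     ]
```

View pics/a1.png

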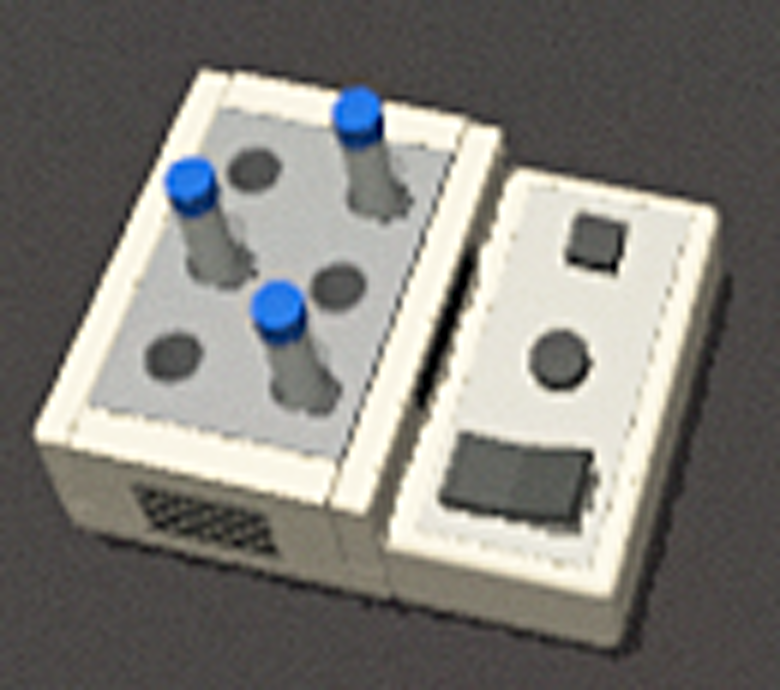

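View pics/a2.png

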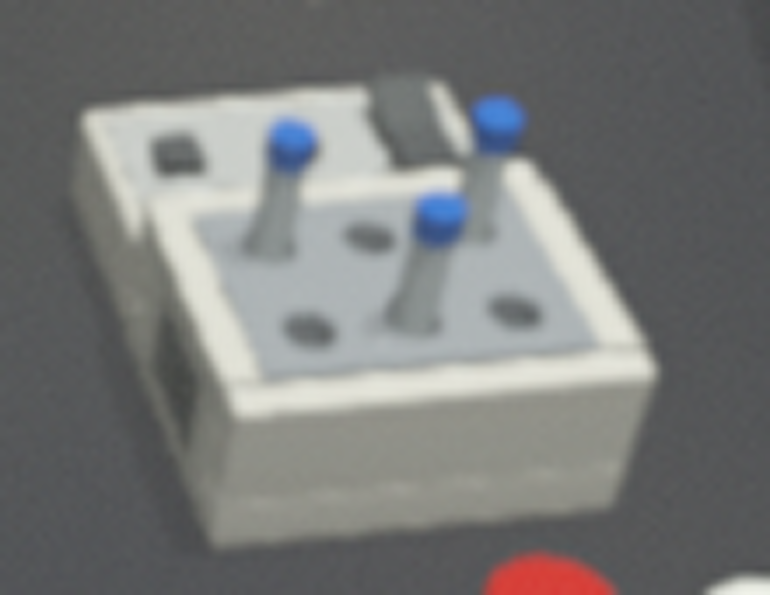

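View pics/a3.png

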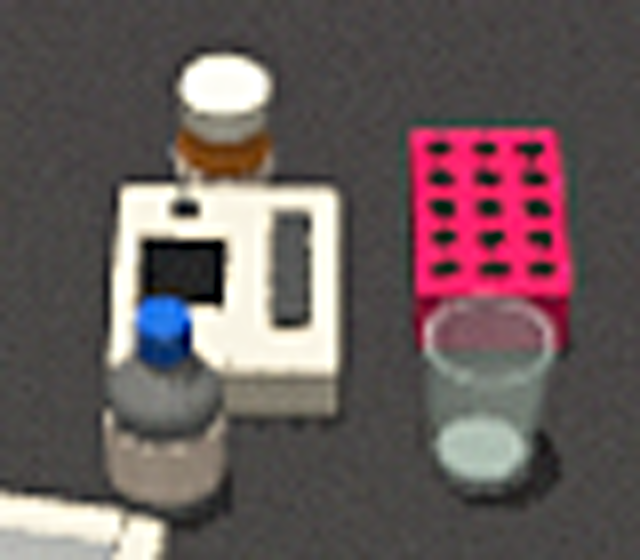

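View pics/a4.png

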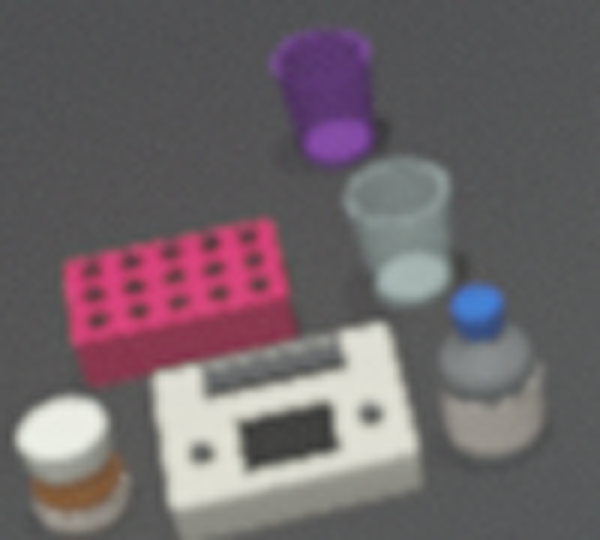

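```bash
python3 - <<'E'
from h import *
s=load('side0');c=load('scene0')
S=lambda x,y:(s,150+(x-2.5)/6,255+(y-2.5)/6)
C=lambda x,y:(c,345+(x-3)/7,185+(y-3)/7)
S3=lambda x,y:(s,250+(x-3.5)/8,120+(y-3.5)/8)
C4=lambda x,y:(c,140+(x-2.5)/6,175+(y-2.5)/6)
for n,z,a,b in [('square',.059,S(599,236),C(178,145)),('round',.059,S(560,354),None),('rocker ridge c',.06,S(517,478),None),
 ('rear corner far -y',.075,S(205,72),C(235,415)),('deck front -y',.05,S(718,210),C(85,115)),('rear front -y',.075,S(500,128),C(150,205)),('rear +y far',.075,S(38,438),C(655,370)),
 ('deckfront+y',.05,S(605,595),None),('cap a',.132,S(358,100),C(292,135)),('cap b',.132,S(280,300),C(498,112)),('cap c',.132,S(190,175),C(441,210)),
 ('timer bar',.035,S3(291,265),C4(274,362)),('timer front -y',.028,S3(335,190),C4(160,370)),('timer front+y',.028,S3(335,375),C4(388,325)),
 ('timer rear -y',.028,S3(125,188),C4(178,505)),('bottle cap',.085,S3(163,310),C4(478,298)),('jar',.05,S3(226,82),C4(62,425)),('beaker rim',.06,S3(490,335),C4(398,185)),('disp',.028,S3(183,270),C4(290,436))]:
    print(n, 'side',plane(*a,z).round(4), 'scene',None if b is None else plane(*b,z).round(4),'tri',None if b is None else tri([a,b]).round(4))
E
```

```text
square side [0.5055 0.2484 0.059 ] scene [0.5053 0.2469 0.059 ] tri [0.5053 0.2476 0.0585]
round side [0.5091 0.2988 0.059 ] scene None tri None
rocker ridge c side [0.5132 0.3487 0.06  ] scene None tri None
rear corner far -y side [0.6698 0.212  0.075 ] scene [0.6757 0.2056 0.075 ] tri [0.6715 0.2084 0.07  ]
deck front -y side [0.4644 0.2244 0.05  ] scene [0.468 0.22  0.05 ] tri [0.4645 0.2219 0.0467]
rear front -y side [0.5501 0.2178 0.075 ] scene [0.5575 0.2146 0.075 ] tri [0.5517 0.2161 0.0707]
rear +y far side [0.6788 0.3694 0.075 ] scene [0.6825 0.365  0.075 ] tri [0.6798 0.3676 0.0718]
deckfront+y side [0.4752 0.3807 0.05  ] scene None tri None
cap a side [0.5898 0.2504 0.132 ] scene [0.5917 0.251  0.132 ] tri [0.5904 0.2508 0.1315]
cap b side [0.5936 0.3326 0.132 ] scene [0.5935 0.3321 0.132 ] tri [0.5935 0.3323 0.1318]
cap c side [0.6393 0.2906 0.132 ] scene [0.643  0.2875 0.132 ] tri [0.6403 0.2892 0.1295]
timer bar side [ 0.504  -0.2812  0.035 ] scene [ 0.504  -0.2867  0.035 ] tri [ 0.5037 -0.2859  0.033 ]
timer front -y side [ 0.4948 -0.3388  0.028 ] scene [ 0.4916 -0.3406  0.028 ] tri [ 0.4942 -0.3394  0.029 ]
timer front+y side [ 0.4785 -0.2279  0.028 ] scene [ 0.4804 -0.2349  0.028 ] tri [ 0.4783 -0.2342  0.0244]
timer rear -y side [ 0.5792 -0.3262  0.028 ] scene [ 0.5813 -0.328   0.028 ] tri [ 0.5796 -0.3284  0.0263]
bottle cap side [ 0.5376 -0.1893  0.085 ] scene [ 0.5347 -0.1879  0.085 ] tri [ 0.5371 -0.1876  0.0868]
jar side [ 0.5455 -0.3735  0.05  ] scene [ 0.5442 -0.3756  0.05  ] tri [ 0.5452 -0.3749  0.05  ]
beaker rim side [ 0.4202 -0.2239  0.06  ] scene [ 0.4149 -0.2242  0.06  ] tri [ 0.4195 -0.223   0.0623]
disp side [ 0.5469 -0.2795  0.028 ] scene [ 0.5473 -0.28    0.028 ] tri [ 0.5469 -0.28    0.0276]
```

```bash
python3 -m pendant '[[[0,-0.1,0],[-0.023,0,-0.033],0],[[0,-0.19,0],[-0.046,0,-0.066],0],[[0,-0.19,0],[-0.069,0,-0.099],0],[[0,-0.19,0],[-0.092,0,-0.132],0],[[0,-0.19,0],[-0.115,0,-0.165],0]]' 10
```

```text
clock: 0.57
position: [0.2909, 0.449, 0.1994]
tcp_rot: [[0.069, -0.0, -0.998], [0.998, -0.0, 0.069], [-0.0, -1.0, 0.0]]
wrist_force: [0.3, 0.1, 0.1]
gripper_width: 0.0613
```

```bash
python3 -m pendant '[[[0,0,0],[-0.028,0,-0.028],0],[[0,0,0],[-0.056,0,-0.056],0],[[0,0,0],[-0.084,0,-0.084],0],[[0,0,0],[-0.112,0,-0.112],0],[[0,0,0],[-0.140,0,-0.139],0]]' && python3 -m pendant '[[[0,0,0],[0,0,0],0],[[0,0,0],[0,0,0],0]]' && python3 -c "
from h import *
snap('wrist','w1'); snap('side','s1')"
```

```text
clock: 0.98
position: [0.42, 0.2997, 0.1996]
tcp_rot: [[0.069, 0.0, -0.998], [0.998, 0.0, 0.069], [0.0, -1.0, -0.0]]
wrist_force: [1.3, 0.0, 0.3]
gripper_width: 0.0284
clock: 1.15
position: [0.4204, 0.2996, 0.1995]
tcp_rot: [[0.073, 0.0, -0.997], [0.997, -0.0, 0.073], [-0.0, -1.0, -0.0]]
wrist_force: [-0.5, 1.0, -1.3]
gripper_width: 0.0152
```

View pics/w1.png

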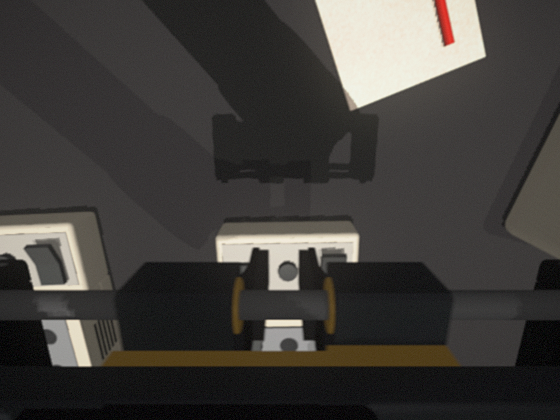

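View pics/s1.png

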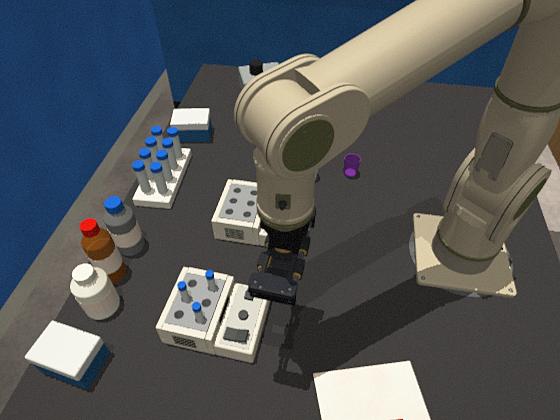

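```bash
python3 -m pendant '[[[0,0,0],[0,0,-0.03],0],[[0,0,0],[0,0,-0.06],0],[[0,0,0],[0,0,-0.09],0],[[0,0,0],[0.01,0,-0.09],0],[[0,0,0],[0.01,0,-0.09],0]]' && python3 -m pendant '[[[0,0,0],[0,0,0],0],[[0,0,0],[0,0,0],0]]' && python3 -c "
from h import *
c=snap('wrist','w2'); cv2.imwrite('pics/w2b.png',cv2.resize(c['image'][60:270,140:420],None,fx=2.8,fy=2.8,interpolation=cv2.INTER_CUBIC))"
```

```text
clock: 1.67
position: [0.5091, 0.3079, 0.1986]
tcp_rot: [[0.066, -0.001, -0.998], [0.998, -0.0, 0.066], [-0.0, -1.0, 0.001]]
wrist_force: [-1.7, 0.4, -0.5]
gripper_width: 0.0002
clock: 1.83
position: [0.5082, 0.3064, 0.1994]
tcp_rot: [[0.066, -0.001, -0.998], [0.998, 0.0, 0.066], [0.0, -1.0, 0.001]]
wrist_force: [-0.6, 0.5, 0.6]
gripper_width: 0.0004
```

View pics/w2b.png

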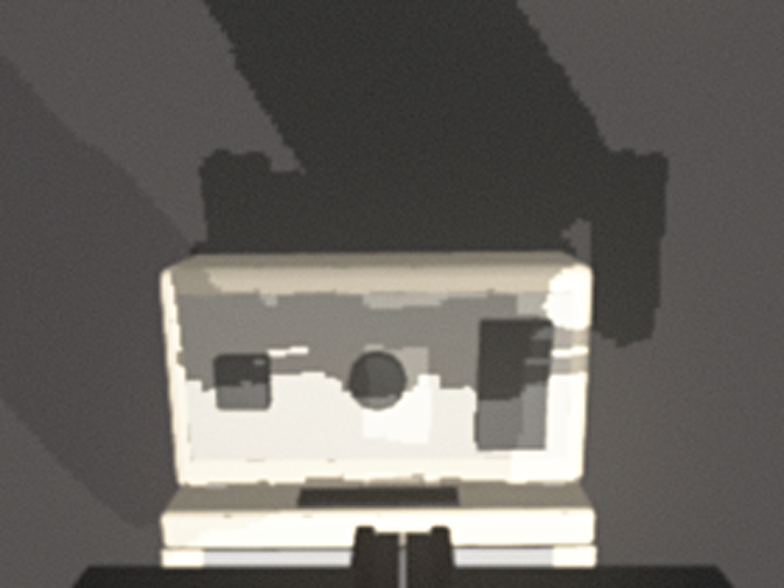

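```bash
python3 - <<'E'
from h import *
w=load('w2');s=load('side0');c=load('scene0')
W=lambda x,y:(w,140+(x-.9)/2.8,60+(y-.9)/2.8)
S=lambda x,y:(s,150+(x-2.5)/6,255+(y-2.5)/6)
C=lambda x,y:(c,345+(x-3)/7,185+(y-3)/7)
print('round',plane(*W(377,378),.059),tri([W(377,378),S(560,354)]))
print('square',plane(*W(243,379),.059),tri([W(243,379),S(599,236),C(178,145)]))
for z,p in [(.0695,(480,320)),(.0695,(552,320)),(.06,(545,450)),(.06,(474,450))]: print('rocker',plane(*W(*p),z))
print('near end tri',tri([W(480,320),S(594,453)]),tri([W(552,320),S(580,523)]))
for p in [(165,268),(590,268),(180,483),(582,480)]: print('deck',plane(*W(*p),.05))
E
```

```text
round [0.5062667 0.2959681 0.059    ] [0.509156   0.29550981 0.05202506]
square [0.50346394 0.24696757 0.059     ] [0.50461488 0.2473098  0.05805935]
rocker [0.48544644 0.33368329 0.0695    ]
rocker [0.48706847 0.35866698 0.0695    ]
rocker [0.53763583 0.35663435 0.06      ]
rocker [0.53591965 0.33016702 0.06      ]
near end tri [0.48802369 0.33445657 0.0588285 ] [0.48855058 0.36037642 0.05842817]
deck [0.46247798 0.22167457 0.05      ]
deck [0.47248762 0.37577753 0.05      ]
deck [0.5452991  0.21596053 0.05      ]
deck [0.55418238 0.37217275 0.05      ]
```

```bash
python3 -m pendant '[[[0,0,0],[0.020,0.01,0.007],0],[[0,0,0],[0.040,0.03,0.0137],0],[[0,0,0],[0.040,0.065,0.0137],0],[[0,0,0],[0.040,0.1,0.0137],0],[[0,0,0],[0.040,0.115,0.0137],0]]' && python3 -m pendant '[[[0,0,0],[0,0,0],0],[[0,0,0],[0,0,0],0],[[0,0,0],[0,0,0],0]]' && python3 -c "
from h import *
print(bot.read_state()['position'])
c=snap('side','s3'); cv2.imwrite('pics/s3b.png',cv2.resize(c['image'][220:370,150:350],None,fx=3.8,fy=3.8,interpolation=cv2.INTER_CUBIC))
c=snap('wrist','w3')"
```

```text
clock: 2.3
position: [0.4957, 0.3455, 0.0804]
tcp_rot: [[0.067, -0.004, -0.998], [0.998, -0.003, 0.067], [-0.003, -1.0, 0.004]]
wrist_force: [-0.4, -0.7, -1.5]
gripper_width: 0.0002
clock: 2.55
position: [0.4992, 0.3469, 0.0866]
tcp_rot: [[0.069, 0.002, -0.998], [0.998, 0.002, 0.069], [0.002, -1.0, -0.002]]
wrist_force: [-0.0, -0.5, 0.8]
gripper_width: 0.0004
[0.49923482 0.34693386 0.08657898]
```

View pics/s3b.png

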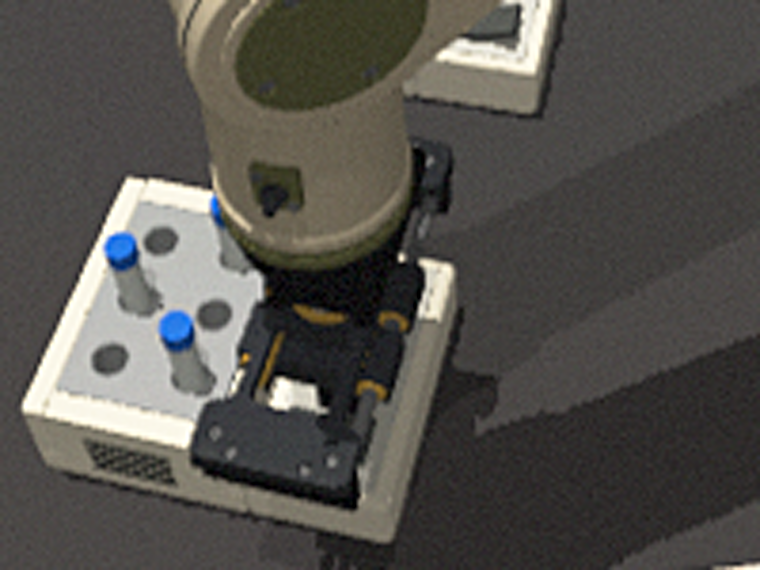

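View pics/w3.png

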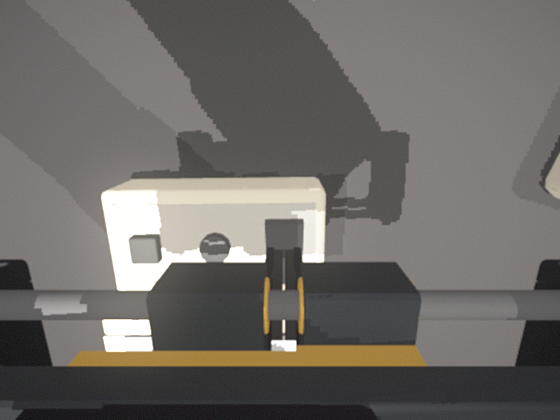

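```bash
python3 -m pendant '[[[0,0,0],[0,0.004,0.003],0],[[0,0,0],[0,0.008,0.003],0],[[0,0,0],[0,0.012,0.003],0],[[0,0,0],[0,0.015,0.003],0],[[0,0,0],[0,0.017,0.003],0]]' && python3 -m pendant '[[[0,0,0],[0,0.001,0],0],[[0,0,0],[0,0.002,0],0],[[0,0,0],[0,0.003,0],0]]'
```

```text
clock: 3.07
position: [0.4954, 0.3462, 0.0669]
tcp_rot: [[0.069, -0.0, -0.998], [0.998, -0.0, 0.069], [-0.0, -1.0, 0.0]]
wrist_force: [-0.2, -0.0, -0.2]
gripper_width: 0.0003
clock: 3.32
position: [0.4957, 0.3465, 0.0645]
tcp_rot: [[0.069, 0.0, -0.998], [0.998, 0.0, 0.069], [0.0, -1.0, -0.0]]
wrist_force: [-0.7, -0.0, 0.3]
gripper_width: 0.0001
```

```bash
for i in 1 2; do :; done; python3 -m pendant '[[[0,0,0],[0,0.001,0],0],[[0,0,0],[0,0.002,0],0],[[0,0,0],[0,0.003,0],0]]'; python3 -m pendant '[[[0,0,0],[0,0.001,0],0],[[0,0,0],[0,0.0015,0],0],[[0,0,0],[0,0.002,0],0]]'
```

```text
clock: 3.57
position: [0.4957, 0.3465, 0.0615]
tcp_rot: [[0.069, 0.0, -0.998], [0.998, 0.0, 0.069], [0.0, -1.0, -0.0]]
wrist_force: [0.1, -0.4, -0.3]
gripper_width: 0.0002
clock: 3.82
position: [0.4956, 0.3465, 0.0595]
tcp_rot: [[0.069, -0.0, -0.998], [0.998, 0.0, 0.069], [0.0, -1.0, 0.0]]
wrist_force: [-0.1, 1.0, 0.2]
gripper_width: 0.0004
```

```bash
python3 -c "
from h import *
print(bot.read_state()['wrist_force'],bot.read_state()['ft_torque'])
c=snap('wrist','w4'); cv2.imwrite('pics/w4b.png',cv2.resize(c['image'][150:350,180:400],None,fx=3,fy=3,interpolation=cv2.INTER_CUBIC))
c=snap('scene','c4'); cv2.imwrite('pics/c4b.png',cv2.resize(c['image'][130:270,330:470],None,fx=4,fy=4,interpolation=cv2.INTER_CUBIC))
"
```

```text
[-0.12961913  0.9631566   0.16271776] [0.00644745 0.05503409 0.04087878]
```

View pics/w4b.png

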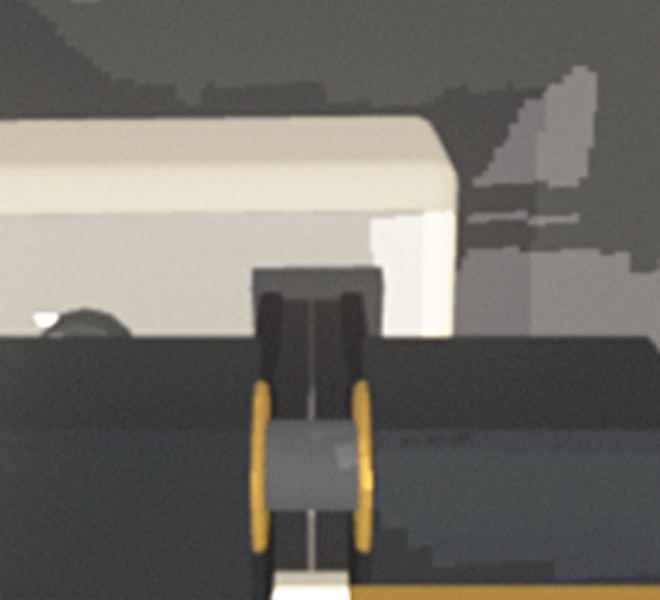

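View pics/c4b.png

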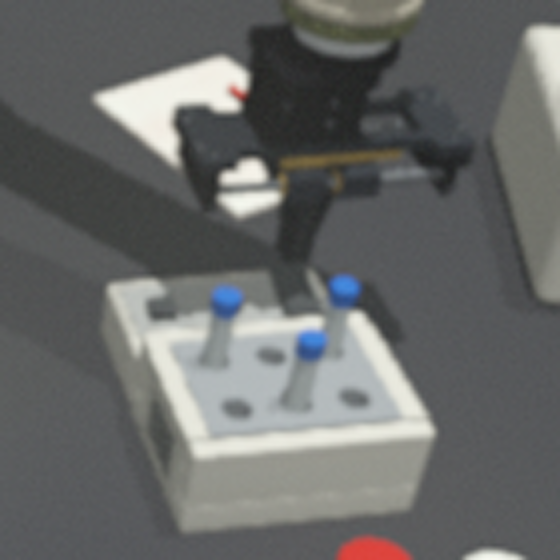

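```bash
python3 -m pendant '[[[0,0,0],[0,0.001,0],0],[[0,0,0],[0,0.001,0],0]]'; python3 -m pendant '[[[0,0,0],[0,0.001,0],0],[[0,0,0],[0,0.001,0],0]]'; python3 - <<'E'
from h import *
w=load('w4')
W=lambda x,y:(w,180+(x-1)/3,150+(y-1)/3)
for z in (.05,.055,.06,.065,.07): 
  a=plane(*W(252,270),z);b=plane(*W(382,270),z);print(z,a.round(4),b.round(4),np.linalg.norm(a-b).round(4))
E
```

```text
clock: 4.08
position: [0.4956, 0.3464, 0.0584]
tcp_rot: [[0.069, -0.0, -0.998], [0.998, -0.0, 0.069], [-0.0, -1.0, 0.0]]
wrist_force: [-0.2, -0.5, 0.1]
gripper_width: 0.0005
clock: 4.25
position: [0.4956, 0.3464, 0.0574]
tcp_rot: [[0.069, -0.0, -0.998], [0.998, -0.0, 0.069], [-0.0, -1.0, 0.0]]
wrist_force: [-0.2, 0.0, -0.3]
gripper_width: 0.0006
0.05 [0.4917 0.3329 0.05  ] [0.4935 0.3605 0.05  ] 0.0277
0.055 [0.4898 0.3333 0.055 ] [0.4916 0.3602 0.055 ] 0.027
0.06 [0.4878 0.3338 0.06  ] [0.4896 0.36   0.06  ] 0.0262
0.065 [0.4859 0.3342 0.065 ] [0.4876 0.3597 0.065 ] 0.0255
0.07 [0.484  0.3347 0.07  ] [0.4856 0.3595 0.07  ] 0.0248
```

```bash
python3 -m pendant '[[[0,0,0],[0,0.001,0],0],[[0,0,0],[0,0.001,0],0]]'|sed -n '2p;4p'; python3 -c "
from h import *
c=snap('wrist','w5'); cv2.imwrite('pics/w5b.png',cv2.resize(c['image'][150:350,180:400],None,fx=3,fy=3,interpolation=cv2.INTER_CUBIC))
"
```

```text
position: [0.4956, 0.3464, 0.0564]
wrist_force: [-0.5, 0.2, 0.3]
```

View pics/w5b.png

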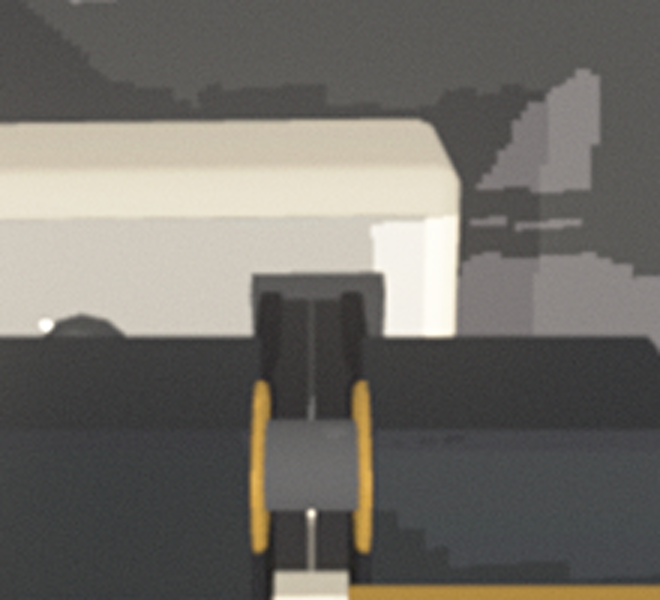

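```bash
python3 - <<'E'
from h import *
for f,z in (('w5',.0564),('w4',.0595),('w3',.0866),('w2',.1994)):
  w=load(f);T=w['camera_from_world']
  print(f,-T[:3,:3].T@T[:3,3]); 
  p0={'w2':(.5082,.3064),'w3':(.4992,.3469)}.get(f,(.4956,.3464))
  for d in (-.01,0,.01):print(proj(w,[p0[0]+d,p0[1],z]))
w=load('w5');print('w5 crop tcp',(proj(w,[.4956,.3464,.0564])-[180,150])*3)
print((proj(w,[[.4956-.01,.3464+dy,.0564] for dy in(-.015,.015)])-[180,150])*3)
# reproject rocker edge hypotheses
for z,r in ((.0695,.0243),(.060,.026)):
  for f in ('w4','w5','w2'):
    w=load(f);x=.5115-r; print(z,f,proj(w,[x,.3475,z]))
E
```

```text
w5 [0.41653554 0.3505839  0.24120703]
[[284.28745763 234.74190964]]
[[285.37137347 250.01758788]]
[[286.42470317 264.86221427]]
w4 [0.41657561 0.35060929 0.24431913]
[[284.20392957 234.63398418]]
[[285.28911006 249.91014917]]
[[286.3436557 264.755065 ]]
w3 [0.41999643 0.35077594 0.2714434 ]
[[284.03463577 234.11708716]]
[[285.12003025 249.3774563 ]]
[[286.17455643 264.20382502]]
w2 [0.42923585 0.3103637  0.38427863]
[[284.31268769 234.73614322]]
[[285.35618911 250.01634688]]
[[286.37030508 264.8662533 ]]
w5 crop tcp [[316.1141204  300.05276364]]
[[238.67620108 258.90672822]
 [387.27444112 249.53047604]]
0.0695 w4 [[286.330136   243.20906358]]
0.0695 w5 [[286.46209256 245.37934463]]
0.0695 w2 [[325.35229555 174.83461737]]
0.06 w4 [[286.01571306 234.65495798]]
0.06 w5 [[286.13894449 236.59880075]]
0.06 w2 [[324.13548153 171.49688044]]
```

```bash
for k in 1; do python3 -m pendant '[[[0,0,0],[0,0.001,0],0],[[0,0,0],[0,0.001,0],0]]'|sed -n '2p;4p'; done; python3 -m pendant '[[[0,0,0],[0,0.001,0],0],[[0,0,0],[0,0.001,0],0]]'|sed -n '2p;4p'; python3 -c "
from h import *
print(bot.read_state()['tau'])
c=snap('scene','c5'); cv2.imwrite('pics/c5b.png',cv2.resize(c['image'][160:240,365:445],None,fx=7,fy=7,interpolation=cv2.INTER_CUBIC))
c=snap('side','s5'); cv2.imwrite('pics/s5b.png',cv2.resize(c['image'][270:370,190:310],None,fx=6,fy=6,interpolation=cv2.INTER_CUBIC))
"
```

```text
position: [0.4956, 0.3464, 0.0554]
wrist_force: [-0.2, 0.3, -0.7]
position: [0.4956, 0.3464, 0.0544]
wrist_force: [-0.5, -0.7, 0.5]
[ 2.50490976e-02 -6.17488217e+01  4.00870755e+00 -3.47416377e+01
 -4.94650594e-03  3.79507919e-02  2.60422021e-03]
```

View pics/c5b.png

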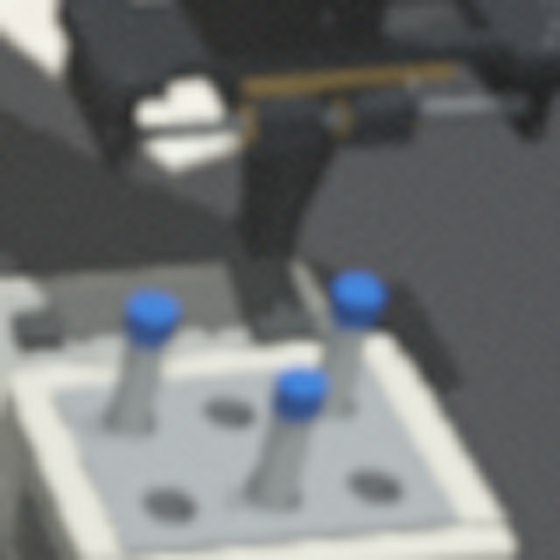

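View pics/s5b.png

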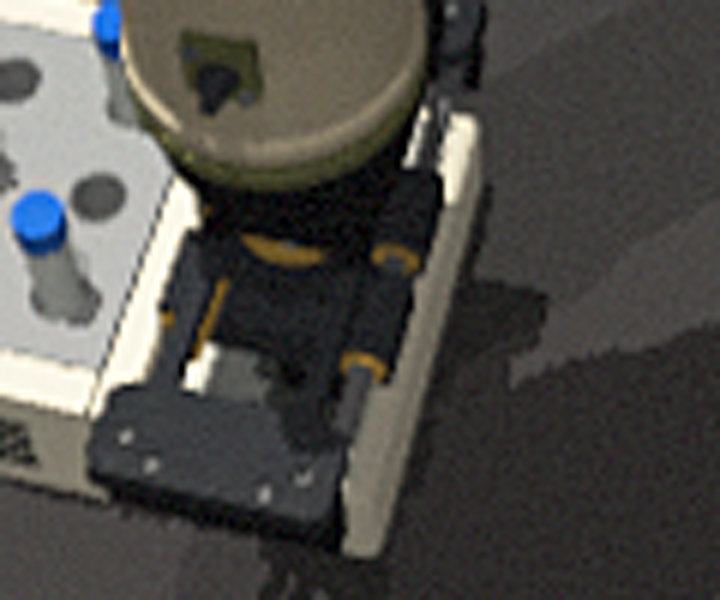

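```bash
python3 - <<'E'
from h import *
c=load('c5')
for z in (.0544,.060,.066,.07): print(z,(proj(c,[.4956,.3464,z])-[365,160])*7)
print('pivot on',(proj(c,[[.5115,.333,.060],[.5115,.36,.06],[.4855,.333,.06],[.487,.333,.0695],[.536,.333,.0695],[.5375,.333,.06]])-[365,160])*7)
a=load('scene0'); 
for n,cc in(('a',a),('b',c)): cv2.imwrite(f'pics/z{n}.png',cv2.resize(cc['image'][185:225,390:420],None,fx=14,fy=14,interpolation=cv2.INTER_NEAREST))
o=np.hstack([cv2.imread('pics/za.png'),cv2.imread('pics/zb.png')]);cv2.imwrite('pics/z.png',o)
E
```

```text
0.0544 [[250.1758682  282.87647976]]
0.06 [[252.5430338  272.48656718]]
0.066 [[255.09581846 261.28193935]]
0.07 [[256.80726176 253.77010905]]
pivot on [[237.47712063 299.36651953]
 [298.54726718 291.6153899 ]
 [213.12457202 261.84110188]
 [218.33709472 246.2253549 ]
 [265.42471667 317.99459771]
 [262.68828125 338.21499273]]
```

View pics/z.png

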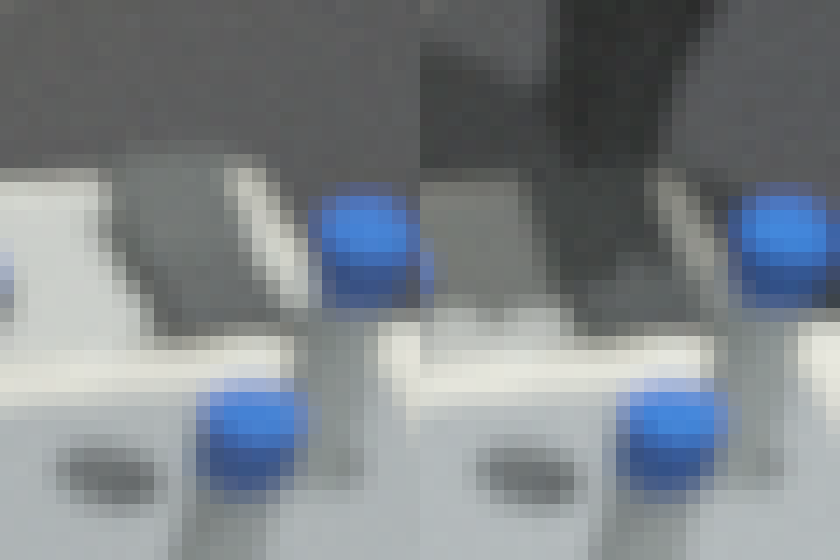

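```bash
python3 -m pendant '[[[0,0,0],[0,-0.02,0],0],[[0,0,0],[0,-0.05,0],0],[[0,0,0],[0,-0.085,0],0],[[0,0,0],[-0.02,-0.11,-0.01],0],[[0,0,0],[-0.04,-0.125,-0.014],0]]' | sed -n '2p;4p'; python3 -m pendant '[[[0,0,0],[0,0,0],0],[[0,0,0],[0,0,0],0],[[0,0,0],[0,0,0],0]]' && python3 -c "
from h import *
c=snap('wrist','w6'); cv2.imwrite('pics/w6b.png',cv2.resize(c['image'][60:270,140:420],None,fx=2.8,fy=2.8,interpolation=cv2.INTER_CUBIC))
c=snap('side','s6'); cv2.imwrite('pics/s6b.png',cv2.resize(c['image'][270:370,190:310],None,fx=6,fy=6,interpolation=cv2.INTER_CUBIC))"
```

```text
position: [0.5081, 0.3065, 0.183]
wrist_force: [0.9, 0.4, 0.1]
clock: 5.57
position: [0.5063, 0.306, 0.179]
tcp_rot: [[0.068, -0.001, -0.998], [0.998, 0.0, 0.068], [0.0, -1.0, 0.001]]
wrist_force: [-0.6, 0.9, -0.1]
gripper_width: 0.0005
```

View pics/w6b.png

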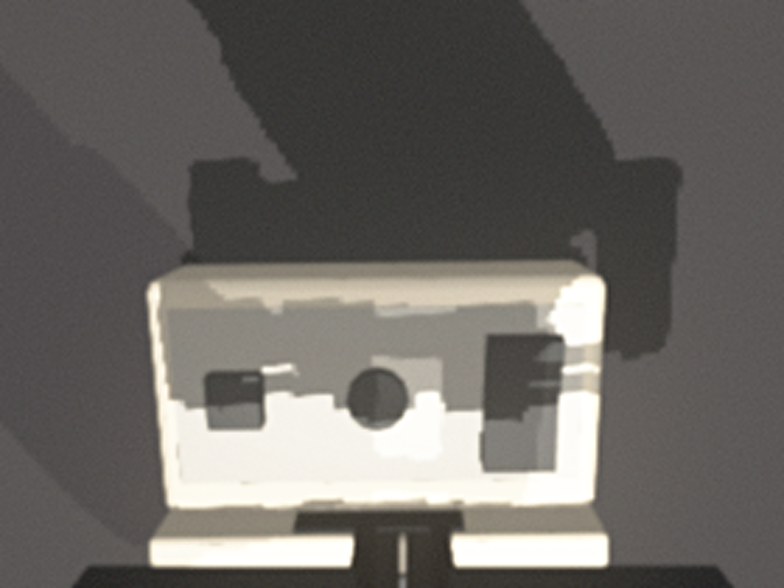

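View pics/s6b.png

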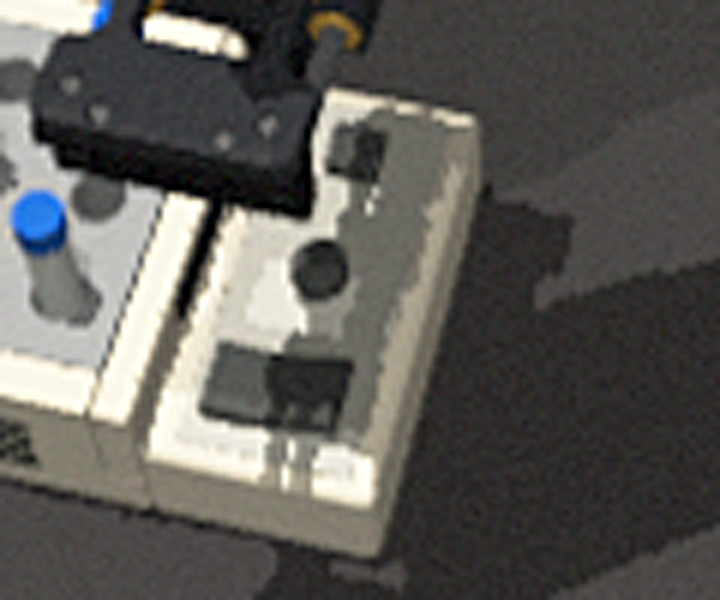

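```bash
python3 -c "
from h import *
s=bot.read_state();print(s['position'])
c=snap('scene','c6');p=proj(c,s['position'])[0];print(p)
x,y=int(p[0])-35,int(p[1])-45
print(x,y,(p-[x,y])*8,(proj(c,s['position']+[0,0,.01])-[x,y])*8)
cv2.imwrite('pics/c6b.png',cv2.resize(c['image'][y:y+70,x:x+70],None,fx=8,fy=8,interpolation=cv2.INTER_CUBIC))
w=load('w6');print(proj(w,s['position']),proj(w,s['position']+[-.0095,0,0]),proj(w,s['position']+[-.0095,0,0.01]))
cv2.imwrite('pics/w6c.png',cv2.resize(w['image'][220:340,220:350],None,fx=5,fy=5,interpolation=cv2.INTER_CUBIC))
"
```

```text
[0.50589002 0.30631168 0.17842431]
[396.46526491 168.82901764]
361 123 [283.72211926 366.63214113] [[288.78160697 341.96491094]]
[[285.81075063 248.86959157]] [[284.79561938 234.38260662]] [[284.86372317 240.44741018]]
```

View pics/c6b.png

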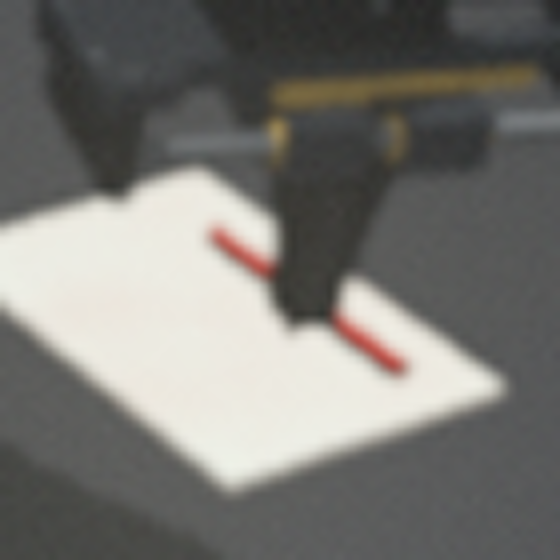

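View pics/w6c.png

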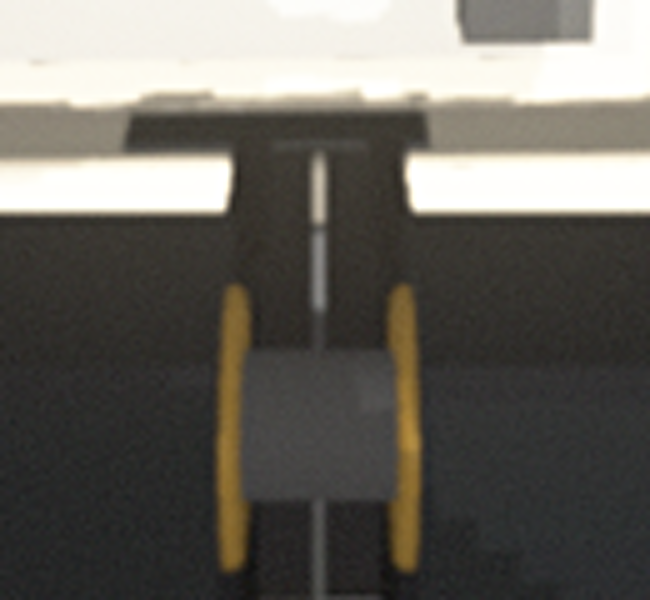

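```bash
python3 -c "
from h import *
w=load('w6');c=load('c6')
for dz in (0,.005,.01,.015,.02):
  z=.1784+dz
  print(dz,plane(w,284,220+143/5,z).round(4),plane(c,361+310/8,123+325/8,z).round(4))
"
```

```text
0 [0.5056 0.3052 0.1784] [0.4832 0.3253 0.1784]
0.005 [0.5035 0.3053 0.1834] [0.4903 0.3214 0.1834]
0.01 [0.5014 0.3055 0.1884] [0.4974 0.3175 0.1884]
0.015 [0.4993 0.3056 0.1934] [0.5045 0.3136 0.1934]
0.02 [0.4972 0.3057 0.1984] [0.5115 0.3097 0.1984]
```

```bash
python3 -m pendant '[[[0,0,0],[0,0,0],0.087],[[0,0,0],[0,0,0],0.087],[[0,0,0],[0,0,0],0.087],[[0,0,0],[0,0,0],0.087],[[0,0,0],[0,0,0],0.087]]'|tail -1;python3 -m pendant '[[[0,0,0],[0,0,0],0.087],[[0,0,0],[0,0,0],0.087],[[0,0,0],[0,0,0],0.087],[[0,0,0],[0,0,0],0.087],[[0,0,0],[0,0,0],0.087]]'|tail -1; python3 -c "
from h import *
s=bot.read_state();print(s['position'])
c=snap('scene','c7');x,y=351,113
R=s['tcp_rot'];P=s['position']
for k in(-1,0,1): print((proj(c,P+k*.0435*R[:,0])-[x,y])*7,(proj(c,P+k*.0435*R[:,0]-.0187*R[:,1])-[x,y])*7)
cv2.imwrite('pics/c7b.png',cv2.resize(c['image'][y:y+80,x:x+90],None,fx=7,fy=7,interpolation=cv2.INTER_CUBIC))
w=snap('wrist','w7')
"
```

```text
gripper_width: 0.0262
gripper_width: 0.059
[0.50682051 0.30557965 0.17955079]
[[208.8942273  397.92517868]] [[215.98781463 357.25021776]]
[[317.91017335 389.89615103]] [[326.23653647 349.24947878]]
[[426.28871093 381.91406853]] [[435.83324995 341.29605599]]
```

View pics/c7b.png

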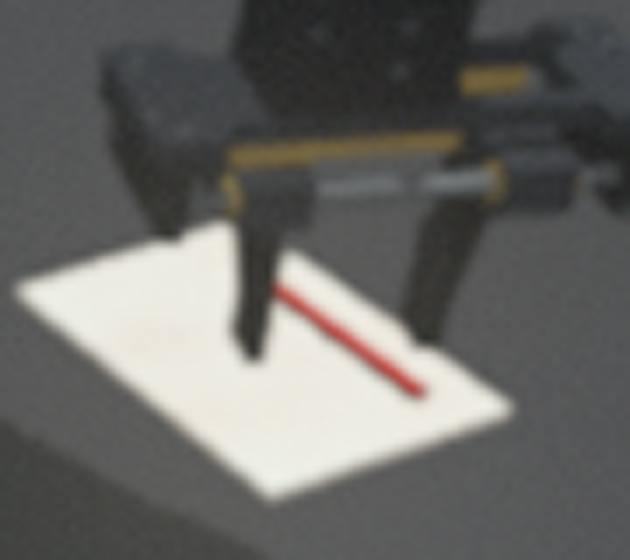

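View pics/w7.png

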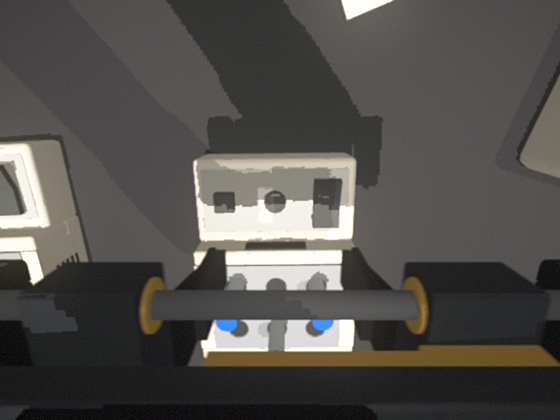

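```bash
python3 -m pendant '[[[0,0,0],[0.020,0.01,0.007],0],[[0,0,0],[0.040,0.03,0.0137],0],[[0,0,0],[0.040,0.06,0.0137],0],[[0,0,0],[0.040,0.09,0.0137],0],[[0,0,0],[0.040,0.105,0.0137],0]]'|sed -n '2p;4,5p' && python3 -m pendant '[[[0,0,0],[0,0.004,0],0],[[0,0,0],[0,0.008,0],0],[[0,0,0],[0,0.012,0],0],[[0,0,0],[0,0.015,0],0],[[0,0,0],[0,0.017,0],0]]'|sed -n '2p;4,5p'; python3 -m pendant '[[[0,0,0],[0,0,0],0],[[0,0,0],[0,0,0],0],[[0,0,0],[0,0,0],0]]'
```

```text
position: [0.4942, 0.3458, 0.0709]
wrist_force: [-1.3, -0.7, 0.5]
gripper_width: 0.0494
position: [0.4965, 0.3467, 0.0583]
wrist_force: [0.1, 0.2, 0.7]
gripper_width: 0.0164
clock: 7.73
position: [0.4961, 0.3466, 0.0581]
tcp_rot: [[0.069, 0.001, -0.998], [0.998, 0.001, 0.069], [0.001, -1.0, -0.0]]
wrist_force: [0.4, 0.4, -0.7]
gripper_width: 0.0019
```

```bash
python3 -m pendant '[[[0,0,0],[0,0.002,0],0],[[0,0,0],[0,0.004,0],0],[[0,0,0],[0,0.005,0],0]]'|sed -n '2p;4p'; python3 -m pendant '[[[0,0,0],[0,0.001,0],0],[[0,0,0],[0,0.002,0],0]]'|sed -n '2p;4p';python3 -m pendant '[[[0,0,0],[0,0.001,0],0],[[0,0,0],[0,0.002,0],0]]'|sed -n '2p;4p'
```

```text
position: [0.4958, 0.3464, 0.0523]
wrist_force: [0.1, -0.8, 0.6]
position: [0.4959, 0.3464, 0.0504]
wrist_force: [0.4, 0.8, 0.1]
position: [0.4959, 0.3464, 0.0485]
wrist_force: [-0.1, 0.0, -0.5]
```

```bash
python3 -m pendant '[[[0,0,0],[0,0.001,0],0],[[0,0,0],[0,0.002,0],0]]'|sed -n '2p;4p'; python3 -m pendant '[[[0,0,0],[0,0.001,0],0],[[0,0,0],[0,0.001,0],0]]'|sed -n '2p;4p';python3 -m pendant '[[[0,0,0],[0,0.001,0],0],[[0,0,0],[0,0.001,0],0]]'|sed -n '2p;4p'
```

```text
position: [0.4959, 0.3464, 0.0464]
wrist_force: [0.1, 0.0, 0.5]
position: [0.4958, 0.3465, 0.0455]
wrist_force: [-0.3, -0.1, 1.3]
position: [0.4956, 0.3465, 0.0445]
wrist_force: [-1.5, -0.6, 2.2]
```

```bash
python3 -m pendant '[[[0,0,0],[0,0.001,0],0],[[0,0,0],[0,0.002,0],0]]'|sed -n '2p;4p'; python3 -m pendant '[[[0,0,0],[0,0.001,0],0],[[0,0,0],[0,0.002,0],0]]'|sed -n '2p;4p';python3 -m pendant '[[[0,0,0],[0,0.001,0],0],[[0,0,0],[0,0.001,0],0]]'|sed -n '2p;4p'
```

```text
position: [0.4958, 0.3467, 0.0426]
wrist_force: [-2.5, -0.3, 2.7]
position: [0.4959, 0.3465, 0.0405]
wrist_force: [-2.7, -0.3, 2.4]
position: [0.4959, 0.3464, 0.0393]
wrist_force: [-0.0, 0.4, 1.3]
```

```bash
python3 -m pendant '[[[0,0,0],[0,0.001,0],0],[[0,0,0],[0,0.001,0],0]]'|sed -n '2p;4p'; python3 -m pendant '[[[0,0,0],[0,0.001,0],0],[[0,0,0],[0,0.001,0],0]]'|sed -n '2p;4p'
```

```text
position: [0.496, 0.3464, 0.0384]
wrist_force: [-1.5, 0.5, 1.3]
position: [0.496, 0.3464, 0.0376]
wrist_force: [0.4, -0.5, 1.0]
```

```bash
python3 -m pendant '[[[0,0,0],[0,0.001,0],0],[[0,0,0],[0,0.001,0],0]]'|sed -n '2p;4p'; python3 -m pendant '[[[0,0,0],[0,0.001,0],0],[[0,0,0],[0,0.001,0],0]]'|sed -n '2p;4p'; python3 -c "
from h import *
c=snap('wrist','w8'); cv2.imwrite('pics/w8b.png',cv2.resize(c['image'][150:350,180:400],None,fx=3,fy=3,interpolation=cv2.INTER_CUBIC))
c=snap('scene','c8'); cv2.imwrite('pics/c8b.png',cv2.resize(c['image'][160:240,365:445],None,fx=7,fy=7,interpolation=cv2.INTER_CUBIC))"
```

```text
position: [0.4961, 0.3464, 0.0374]
wrist_force: [-4.8, -2.8, 10.4]
position: [0.4961, 0.3464, 0.0373]
wrist_force: [-7.0, -4.9, 18.5]
```

View pics/w8b.png

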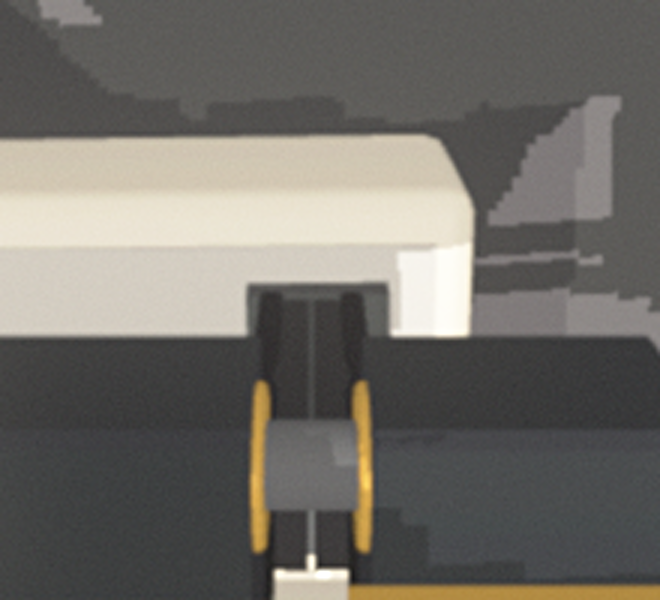

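View pics/c8b.png

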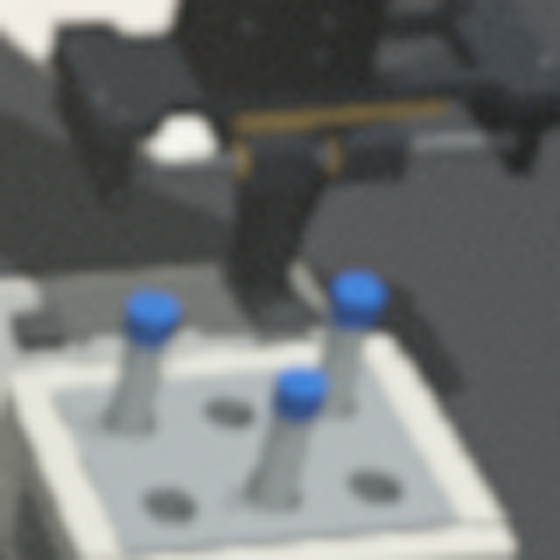

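```bash
python3 -m pendant '[[[0,0,0],[0,-0.02,0],0],[[0,0,0],[0,-0.05,0],0],[[0,0,0],[0,-0.085,0],0],[[0,0,0],[-0.025,-0.11,-0.007],0],[[0,0,0],[-0.049,-0.125,-0.0144],0]]' | sed -n '2p;4p'; python3 -m pendant '[[[0,0,0],[0,0,0],0],[[0,0,0],[0,0,0],0],[[0,0,0],[0,0,0],0]]' && python3 -c "
from h import *
print(bot.read_state()['position'])
c=snap('wrist','w9'); cv2.imwrite('pics/w9b.png',cv2.resize(c['image'][60:270,140:420],None,fx=2.8,fy=2.8,interpolation=cv2.INTER_CUBIC))
c=snap('side','s9'); cv2.imwrite('pics/s9b.png',cv2.resize(c['image'][270:370,190:310],None,fx=6,fy=6,interpolation=cv2.INTER_CUBIC))"
```

```text
position: [0.5076, 0.2976, 0.1637]
wrist_force: [1.2, -0.4, 0.6]
clock: 10.75
position: [0.5066, 0.2968, 0.16]
tcp_rot: [[0.069, -0.001, -0.998], [0.998, 0.0, 0.069], [0.0, -1.0, 0.001]]
wrist_force: [0.1, 0.4, -0.7]
gripper_width: 0.0004
[0.50656233 0.29675456 0.15997218]
```

View pics/w9b.png

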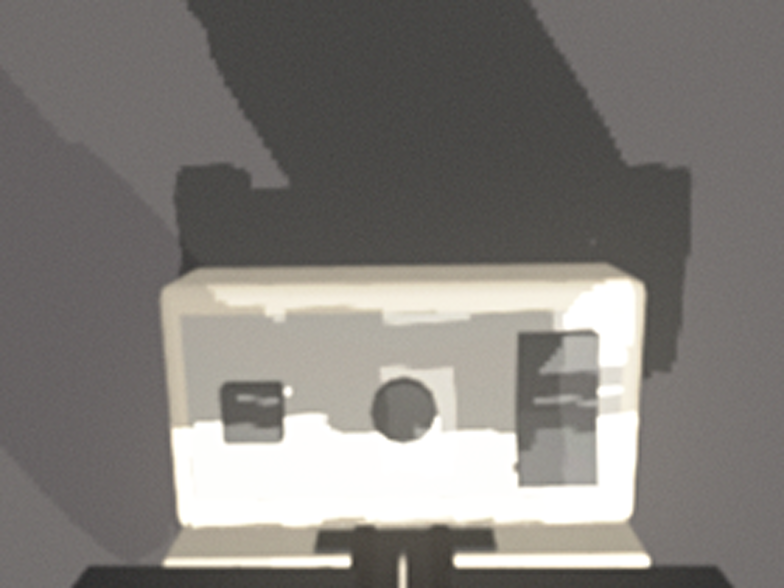

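View pics/s9b.png

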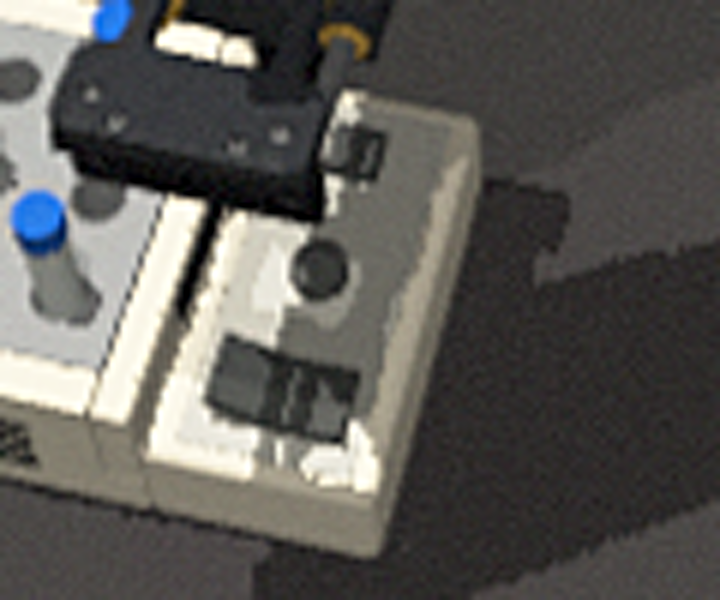

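```bash
python3 -c "
from h import *
w=load('w9');W=lambda x,y:(w,140+(x-.9)/2.8,60+(y-.9)/2.8)
print(plane(*W(404,409),.059),plane(*W(557,331),.06),plane(*W(557,331),.0695),plane(*W(557,487),.06),plane(*W(557,487),.0695))
s=load('s9');S=lambda x,y:(s,190+(x-2.5)/6,270+(y-2.5)/6)
print(tri([W(404,409),S(320,264)]))
for u in [(231,337),(207,405)]:print('far',plane(*S(*u),.0695))
for u in [(358,372),(345,440)]:print('near',plane(*S(*u),.06))
"
```

```text
[0.506274   0.29606982 0.059     ] [0.4837579  0.34599815 0.06      ] [0.48188624 0.34449541 0.0695    ] [0.53622774 0.3450085  0.06      ] [0.53260617 0.34353877 0.0695    ]
[0.50921698 0.29575627 0.05238358]
far [0.53181043 0.33714174 0.0695    ]
far [0.53375847 0.36316658 0.0695    ]
near [0.48639456 0.33800946 0.06      ]
near [0.48550027 0.36331979 0.06      ]
```

```bash
python3 -m pendant '[[[0,0,0],[0,0.03,0],0],[[0,0,0],[0,0.06,0],0],[[0,0,0],[0,0.085,0],0],[[0,0,0],[0,0.1,0],0],[[0,0,0],[0,0.107,0],0]]'|sed -n '2p;4,5p' && python3 -m pendant '[[[0,0,0],[0,0.003,0],0],[[0,0,0],[0,0.006,0],0],[[0,0,0],[0,0.008,0],0],[[0,0,0],[0,0.01,0],0]]'|sed -n '2p;4,5p'; python3 -m pendant '[[[0,0,0],[0,0,0],0],[[0,0,0],[0,0,0],0]]'
```

```text
position: [0.5047, 0.2963, 0.05]
wrist_force: [-0.4, -0.1, -1.0]
gripper_width: 0.0005
position: [0.5075, 0.2971, 0.0444]
wrist_force: [-0.4, 0.3, -0.1]
gripper_width: 0.0006
clock: 11.77
position: [0.5072, 0.2967, 0.0441]
tcp_rot: [[0.069, 0.001, -0.998], [0.998, 0.001, 0.069], [0.001, -1.0, -0.001]]
wrist_force: [-0.4, -0.3, -0.3]
gripper_width: 0.0004
```

```bash
python3 -m pendant '[[[0,0,0],[0,0.002,0],0],[[0,0,0],[0,0.004,0],0],[[0,0,0],[0,0.006,0],0]]'|sed -n '2p;4p'; python3 -m pendant '[[[0,0,0],[0,0.001,0],0],[[0,0,0],[0,0.002,0],0]]'|sed -n '2p;4p';python3 -m pendant '[[[0,0,0],[0,0.001,0],0],[[0,0,0],[0,0.002,0],0]]'|sed -n '2p;4p';python3 -m pendant '[[[0,0,0],[0,0.001,0],0],[[0,0,0],[0,0.001,0],0]]'|sed -n '2p;4p'
```

```text
position: [0.5069, 0.2966, 0.0375]
wrist_force: [-0.2, -1.1, -0.1]
position: [0.5068, 0.2965, 0.0355]
wrist_force: [-1.5, -0.3, 2.9]
position: [0.5068, 0.2965, 0.0336]
wrist_force: [-1.1, -1.4, 2.6]
position: [0.5068, 0.2965, 0.0324]
wrist_force: [-0.1, -0.1, 0.5]
```

Contact near 0.036 as predicted; continue to the stop.

```bash
python3 -m pendant '[[[0,0,0],[0,0.001,0],0],[[0,0,0],[0,0.001,0],0]]'|sed -n '2p;4p'; python3 -m pendant '[[[0,0,0],[0,0.001,0],0],[[0,0,0],[0,0.001,0],0]]'|sed -n '2p;4p'
```

```text
position: [0.507, 0.2965, 0.0315]
wrist_force: [-1.3, -1.1, 1.4]
position: [0.507, 0.2966, 0.0313]
wrist_force: [-4.1, -2.4, 10.1]
```

```bash
python3 -m pendant '[[[0,0,0],[0,0.001,0],0],[[0,0,0],[0,0.001,0],0]]'|sed -n '2p;4p'; python3 -m pendant '[[[0,0,0],[0,-0.02,0],0],[[0,0,0],[0,-0.055,0],0],[[0,0,0],[0,-0.09,0],0],[[0,0,0],[0,-0.12,0],0],[[0,0,0],[0,-0.13,0],0]]' | sed -n '2p;4p'; python3 -m pendant '[[[0,0,0],[0,0,0],0],[[0,0,0],[0,0,0],0]]' && python3 -c "
from h import *
print(bot.read_state()['qpos'])
c=snap('wrist','w10'); cv2.imwrite('pics/w10b.png',cv2.resize(c['image'][60:270,140:420],None,fx=2.8,fy=2.8,interpolation=cv2.INTER_CUBIC))
c=snap('side','s10'); cv2.imwrite('pics/s10b.png',cv2.resize(c['image'][270:370,190:310],None,fx=6,fy=6,interpolation=cv2.INTER_CUBIC))"
```

```text
position: [0.507, 0.2967, 0.0311]
wrist_force: [-6.7, -3.8, 19.0]
position: [0.5089, 0.2977, 0.1645]
wrist_force: [0.0, -0.4, 0.8]
clock: 13.6
position: [0.5069, 0.2967, 0.1592]
tcp_rot: [[0.069, 0.0, -0.998], [0.998, 0.0, 0.069], [0.0, -1.0, -0.0]]
wrist_force: [-0.2, -0.3, -0.9]
gripper_width: 0.0003
[-0.79472858  0.27246809  0.22466365  1.63278013 -0.06352479  1.24297543
  0.94452124]
```

View pics/w10b.png

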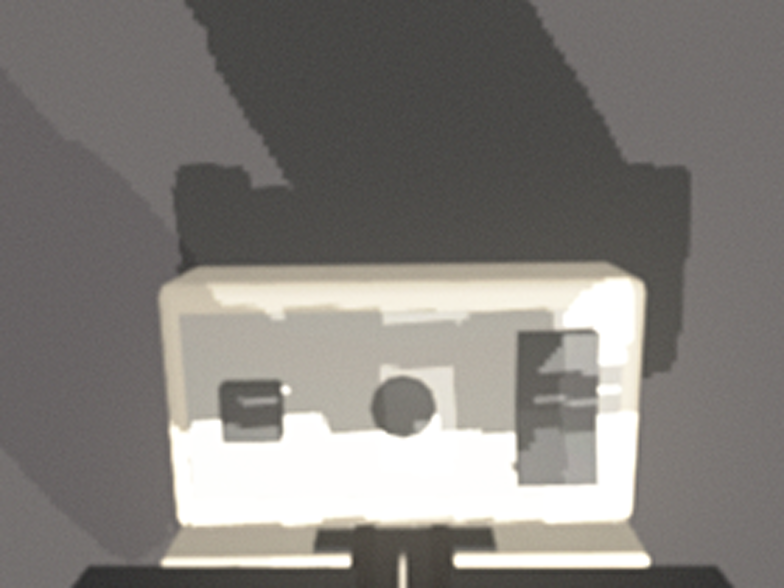

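View pics/s10b.png

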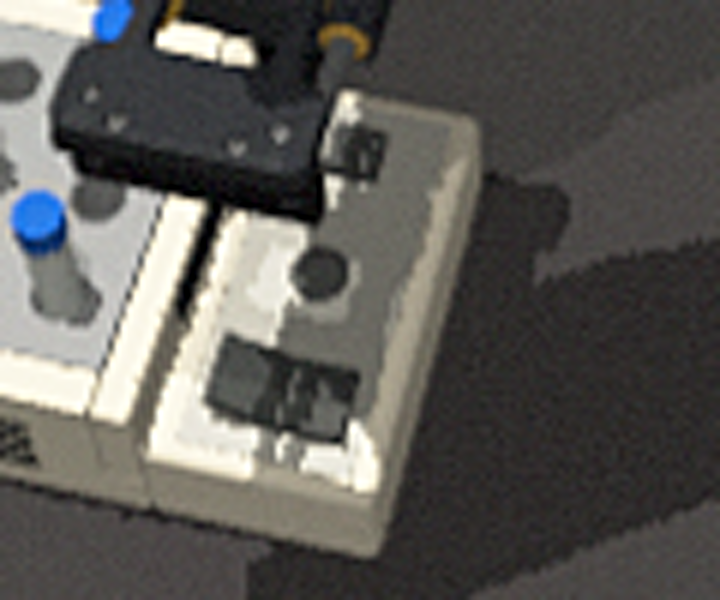

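```bash
python3 -m pendant '[[[0,0.11,0],[-0.03,-0.03,-0.002],0],[[0,0.22,0],[-0.07,-0.04,-0.005],0],[[0,0.33,0],[-0.11,-0.04,-0.008],0],[[0,0.44,0],[-0.15,-0.04,-0.0105],0],[[0,0.55,0],[-0.19,-0.04,-0.013],0]]' && python3 -c "
from h import *
s=bot.read_state();R=s['tcp_rot'];print(R.T@(np.array([.5037,-.284,.2])-s['position']),np.degrees(np.arctan2(R[1,0],R[0,0])),s['qpos'])"
```

```text
clock: 14.12
position: [0.5059, 0.1041, 0.1982]
tcp_rot: [[0.584, -0.002, -0.812], [0.812, -0.001, 0.584], [-0.002, -1.0, 0.001]]
wrist_force: [1.0, -0.8, 0.3]
gripper_width: 0.0007
[-0.31630144 -0.00157065 -0.22494098] 54.25128346933247 [-0.65836238  0.08734796  0.39163893  1.7646808  -0.03439568  1.29814787
  0.6881204 ]
```

```bash
python3 -m pendant '[[[0,0.12,0],[-0.032,0,-0.0225],0],[[0,0.24,0],[-0.064,0,-0.045],0],[[0,0.36,0],[-0.096,0,-0.0675],0],[[0,0.48,0],[-0.128,0,-0.09],0],[[0,0.58,0],[-0.16,0,-0.1125],0]]' && python3 -c "
from h import *
s=bot.read_state();R=s['tcp_rot'];print(R.T@(np.array([.5037,-.284,.2])-s['position']),np.degrees(np.arctan2(R[1,0],R[0,0])),s['qpos'])"
```

```text
clock: 14.53
position: [0.5046, -0.0913, 0.1982]
tcp_rot: [[0.934, -0.002, -0.358], [0.358, -0.0, 0.934], [-0.002, -1.0, 0.001]]
wrist_force: [1.3, -0.3, -0.0]
gripper_width: 0.0005
[-0.06980132 -0.00176125 -0.1796387 ] 20.964355119799702 [-0.46305753  0.078049    0.58778315  1.78167258 -0.04461346  1.29700566
  0.50136445]
```

```bash
python3 -m pendant '[[[0,0,0],[-0.014,0,-0.036],0],[[0,0,0],[-0.028,0,-0.072],0],[[0,0,0],[-0.042,0,-0.108],0],[[0,0,0],[-0.056,0,-0.144],0],[[0,0,0],[-0.070,0,-0.18],0]]' >/dev/null; python3 -m pendant '[[[0,0,0],[0,0,0],0],[[0,0,0],[0,0,0],0],[[0,0,0],[0,0,0],0]]' ; python3 -c "
from h import *
print(bot.read_state()['position'])
c=snap('wrist','w11');c=snap('side','s11');c=snap('scene','c11')"
```

```text
clock: 15.2
position: [0.5055, -0.2821, 0.1981]
tcp_rot: [[0.932, -0.002, -0.363], [0.363, 0.001, 0.932], [-0.002, -1.0, 0.001]]
wrist_force: [-0.2, 0.2, -1.1]
gripper_width: 0.0003
[ 0.50545739 -0.28207005  0.19807651]
```

View pics/w11.png

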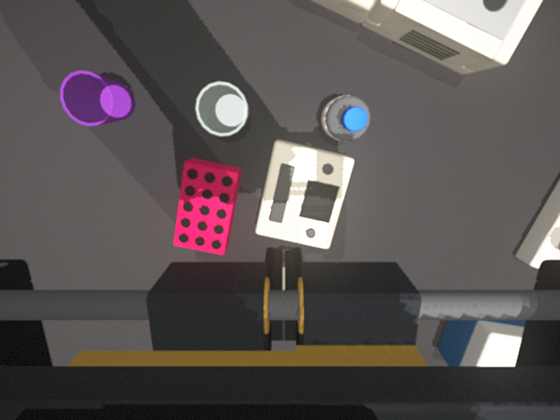

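View pics/c11.png

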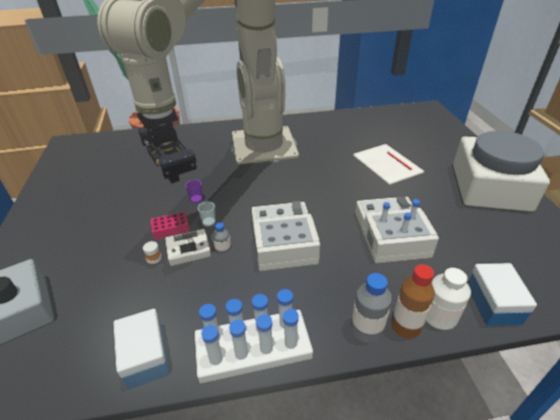

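```bash
python3 -c "
from h import *
c=load('w11');cv2.imwrite('pics/w11b.png',cv2.resize(c['image'][130:260,240:370],None,fx=5,fy=5,interpolation=cv2.INTER_CUBIC))"
```

```text
(no output)
```

View pics/w11b.png

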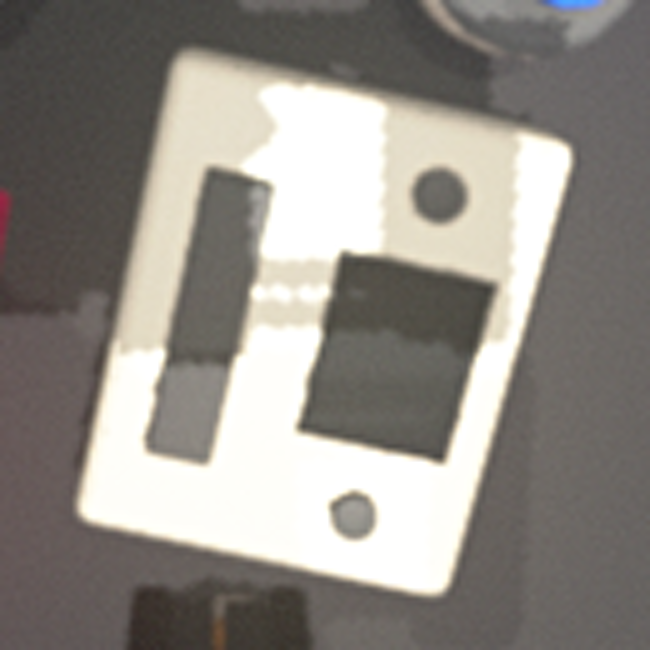

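```bash
python3 -c "
from h import *
w=load('w11');W=lambda x,y:(w,240+(x-2)/5,130+(y-2)/5)
P=[plane(*W(*p),.035) for p in [(207,168),(270,184),(210,464),(146,447)]]
print(np.round(P,4));b=np.mean(P,0);print('bar',b)
for p in [(178,50),(570,145),(445,597),(80,515)]: print('case',plane(*W(*p),.028).round(4))
for p in [(440,195),(354,515)]: print('small',plane(*W(*p),.033).round(4))
print('bottle cap',plane(w,355,119,.085))
s=bot.read_state();R=s['tcp_rot'];print(R.T@(b-s['position']))
a=load('scene0');S3=lambda x,y:(load('side0'),250+(x-3.5)/8,120+(y-3.5)/8);C4=lambda x,y:(a,140+(x-2.5)/6,175+(y-2.5)/6)
bp=(240+(208-2)/5,130+(316-2)/5)
print(tri([(w,*bp),S3(291,265),C4(274,362)]),tri([(w,*bp),C4(274,362)]))
"
```

```text
[[ 0.4917 -0.2565  0.035 ]
 [ 0.5054 -0.2548  0.035 ]
 [ 0.5164 -0.3182  0.035 ]
 [ 0.5016 -0.3197  0.035 ]]
bar [ 0.50377082 -0.2873102   0.035     ]
case [ 0.4771 -0.2363  0.028 ]
case [ 0.5634 -0.2241  0.028 ]
case [ 0.5806 -0.3309  0.028 ]
case [ 0.4937 -0.343   0.028 ]
small [ 0.5406 -0.2439  0.033 ]
small [ 0.5517 -0.3183  0.033 ]
bottle cap [ 0.53601359 -0.18998316  0.085     ]
[-0.00458213  0.16399134 -0.00516478]
[ 0.50370477 -0.28639028  0.03282281] [ 0.50362742 -0.28671936  0.03462462]
```

```bash
python3 -m pendant '[[[0,0,0],[-0.0045,0.035,-0.005],0],[[0,0,0],[-0.0045,0.07,-0.005],0],[[0,0,0],[-0.0045,0.105,-0.005],0],[[0,0,0],[-0.0045,0.125,-0.005],0],[[0,0,0],[-0.0045,0.135,-0.005],0]]'|sed -n '2p;4p'; python3 -m pendant '[[[0,0,0],[0,0.008,0],0],[[0,0,0],[0,0.016,0],0],[[0,0,0],[0,0.022,0],0],[[0,0,0],[0,0.026,0],0],[[0,0,0],[0,0.028,0],0]]'|sed -n '2p;4p'; python3 -m pendant '[[[0,0,0],[0,0,0],0],[[0,0,0],[0,0,0],0]]'; python3 -c "
from h import *
c=snap('wrist','w12');c=snap('scene','c12');cv2.imwrite('pics/c12b.png',cv2.resize(c['image'][140:280,120:260],None,fx=4,fy=4,interpolation=cv2.INTER_CUBIC))"
```

```text
position: [0.5023, -0.2867, 0.0615]
wrist_force: [1.0, 1.6, -0.2]
position: [0.5038, -0.2889, 0.0366]
wrist_force: [-0.6, -0.4, -0.2]
clock: 16.35
position: [0.5038, -0.2891, 0.0369]
tcp_rot: [[0.932, 0.001, -0.363], [0.363, -0.0, 0.932], [0.001, -1.0, -0.0]]
wrist_force: [-0.0, 0.8, 0.8]
gripper_width: 0.0003
```

View pics/w12.png

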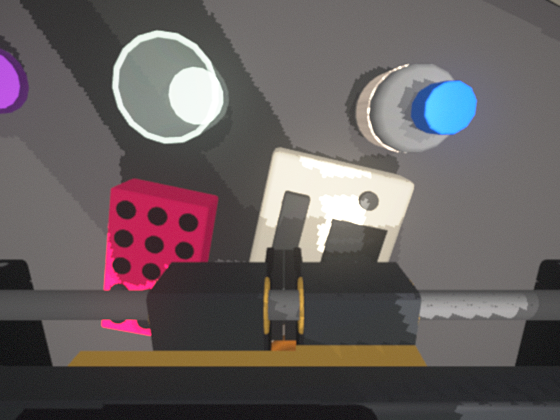

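View pics/c12b.png

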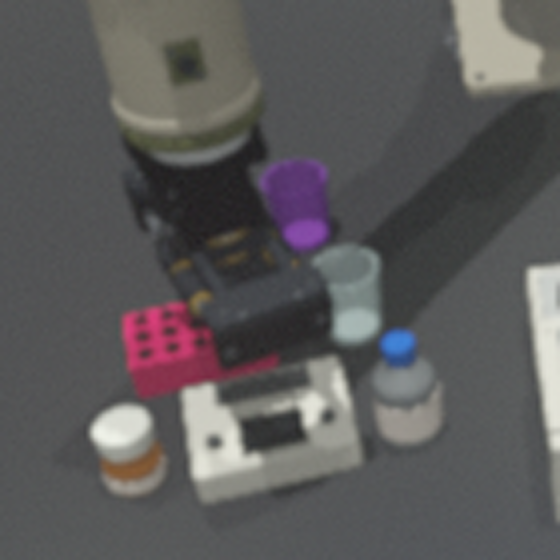

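```bash
python3 -m pendant '[[[0,0,0],[0,0.005,0],0],[[0,0,0],[0,0.01,0],0],[[0,0,0],[0,0.015,0],0],[[0,0,0],[0,0.018,0],0],[[0,0,0],[0,0.02,0],0]]'|sed -n '2p;4p'; python3 -m pendant '[[[0,0,0],[0,0.001,0],0],[[0,0,0],[0,0.002,0],0],[[0,0,0],[0,0.003,0],0]]'|sed -n '2p;4p'; python3 -m pendant '[[[0,0,0],[0,0.001,0],0],[[0,0,0],[0,0.002,0],0]]'|sed -n '2p;4p'
```

```text
position: [0.5031, -0.2887, 0.0157]
wrist_force: [0.5, 0.2, 0.2]
position: [0.5035, -0.289, 0.0135]
wrist_force: [0.6, -0.5, -0.4]
position: [0.5036, -0.289, 0.0116]
wrist_force: [-0.9, 0.1, 1.3]
```

```bash
python3 -m pendant '[[[0,0,0],[0,0.001,0],0],[[0,0,0],[0,0.002,0],0]]'|sed -n '2p;4p'; python3 -m pendant '[[[0,0,0],[0,0.001,0],0],[[0,0,0],[0,0.001,0],0]]'|sed -n '2p;4p';python3 -m pendant '[[[0,0,0],[0,0.001,0],0],[[0,0,0],[0,0.001,0],0]]'|sed -n '2p;4p'
```

```text
position: [0.5036, -0.289, 0.0096]
wrist_force: [-1.3, 0.5, 2.8]
position: [0.5036, -0.289, 0.0086]
wrist_force: [-1.0, 0.2, 3.8]
position: [0.5037, -0.289, 0.0084]
wrist_force: [-3.8, 3.3, 12.4]
```

```bash
python3 -m pendant '[[[0,0,0],[0,-0.002,0],0],[[0,0,0],[0,-0.012,0],0],[[0,0,0],[0,-0.04,0],0],[[0,0,0],[0,-0.08,0],0],[[0,0,0],[0,-0.12,0],0]]'|sed -n '2p;4p'; python3 -m pendant '[[[0,0,0],[0,-0.03,0],0],[[0,0,0],[0,-0.07,0],0],[[0,0,0],[0.005,-0.07,0.005],0],[[0,0,0],[0.005,-0.07,0.005],0],[[0,0,0],[0.005,-0.07,0.005],0]]'; python3 -c "
from h import *
c=snap('wrist','w13');cv2.imwrite('pics/w13b.png',cv2.resize(c['image'][130:260,240:370],None,fx=5,fy=5,interpolation=cv2.INTER_CUBIC))
c=snap('side','s13');d=snap('scene','c13')"
```

```text
position: [0.5024, -0.2887, 0.1286]
wrist_force: [0.5, 0.0, 0.4]
clock: 18.62
position: [0.5063, -0.2819, 0.1972]
tcp_rot: [[0.931, -0.0, -0.364], [0.364, 0.001, 0.931], [0.0, -1.0, 0.001]]
wrist_force: [-0.8, 0.1, -1.0]
gripper_width: 0.0007
```

View pics/w13b.png

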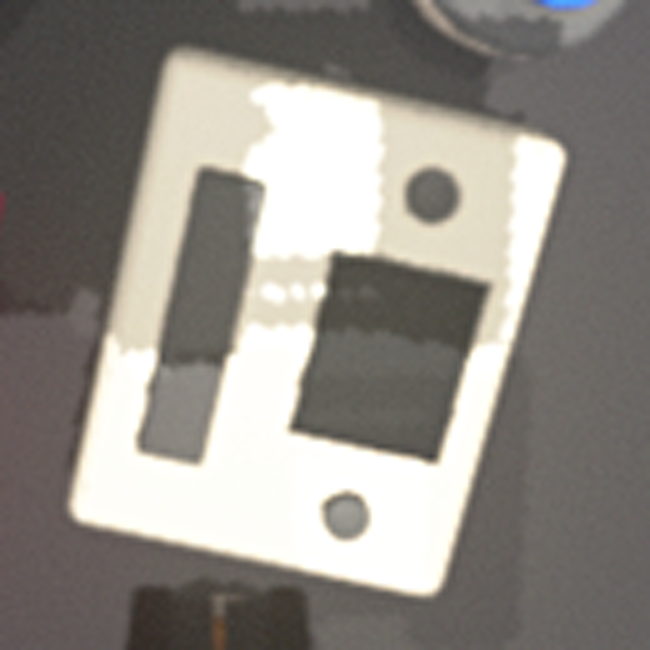

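View pics/s13.png

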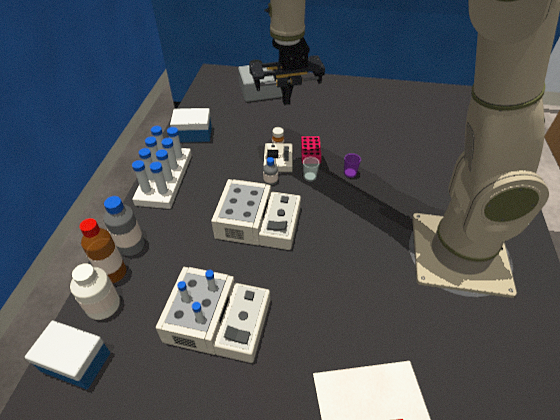

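View pics/c13.png

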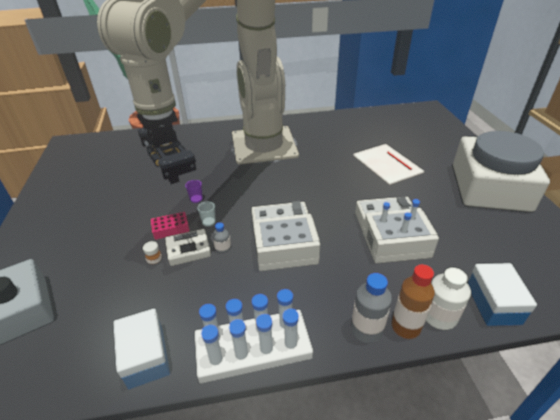

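```bash
python3 -c "
from h import *
w=load('w13');W=lambda x,y:(w,240+(x-2)/5,130+(y-2)/5)
print(np.mean([plane(*W(*p),.035) for p in [(199,168),(262,184),(203,464),(138,447)]],0))
for p in [(170,50),(565,145),(437,597),(72,515)]: print('case',plane(*W(*p),.028).round(4))
a=load('side0')['image'];b=load('s13')['image']
r=lambda i:cv2.resize(i[185:365,205:305],None,fx=4,fy=3.3,interpolation=cv2.INTER_CUBIC)
cv2.imwrite('pics/cmp.png',np.hstack([r(a)[:,:399],r(b)[:,:399]])[:600])
"
```

```text
[ 0.50333883 -0.28759262  0.035     ]
case [ 0.4767 -0.2367  0.028 ]
case [ 0.5633 -0.2243  0.028 ]
case [ 0.5799 -0.3311  0.028 ]
case [ 0.4932 -0.3432  0.028 ]
```

View pics/cmp.png

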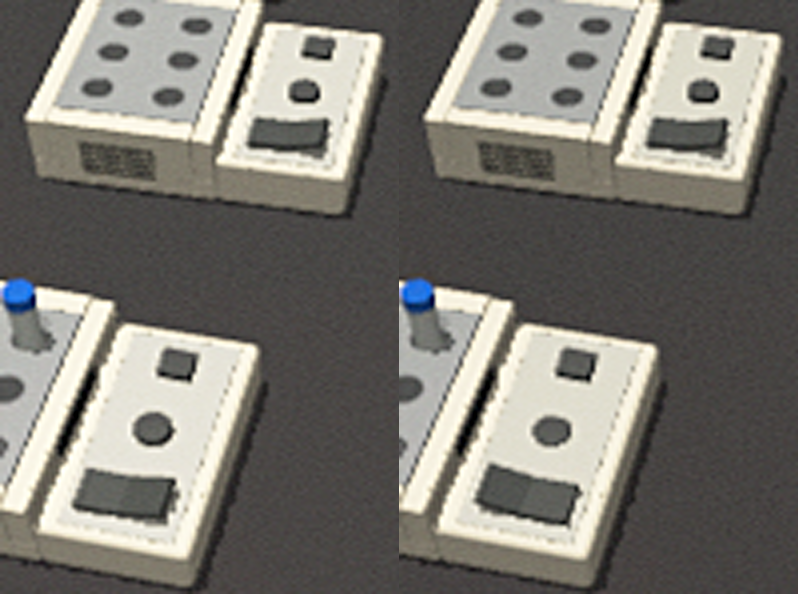

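The before/after view shows the loaded heater's rocker tipped over and its round key sunk. The spare heater looks unchanged, and the timer is within 0.5 mm of where it stood. I'm handing in.

```bash
python3 -c "
from plant import bot
print(bot.read_state()['wrist_force'],bot.read_state()['clock']);print(bot.job_done())"
```

```text
[ 0.78014326 -0.73775836 -0.75901012] 18.7667
the job is handed in; nothing more can be done
None
```

I switched on the loaded heater's rocker, then pressed its round key, then the timer's bar key. The job was handed in at 18.8 s of robot time. `job_done()` gave no verdict.

**Presses:** each one was pushed until it reached a hard stop.

| Key | Tool z at the stop | Force reached |
|---|---|---|
| Rocker | 0.037 m | about 18 N |
| Round key | 0.031 m | about 19 N |
| Timer bar | 0.0084 m | about 12 N |

**Last checks that agreed:**
- **Heaters:** before/after pictures show the loaded heater's rocker tipped over and its round key sunk. Its square key and the spare heater look unchanged.
- **Timer:** it measured within about 0.5 mm of where it stood before the press. That the bar sprang back rests on the last pictures looking like the ones before the press; I did not measure its height.
- **Other things:** the tubes, bottle, jar, beakers and rack look unmoved by eye in the last pictures.
- **Robot:** it ended clear of everything, with about 1 N of noise on the wrist force.

**What disagreed:** the fingertips sit about 22 mm above the reported TCP, although the TCP is described as the very end of the fingers. My first descent over the rocker therefore touched nothing. I noticed the missing force, checked the tip height in the scene and wrist views, and then pressed until I felt contact. All three stops matched the stated key heights with that same offset. Two-view heights for the round key came out about 7 mm low, so I relied on the felt contact there.

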